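Clip the dose stop onto the syrup pump

ROBOT

A 6-joint arm with a two-finger parallel gripper is mounted at the origin on the work surface. World frame = base frame: x ahead of the robot, y to its left, z up, the work surface at z = 0. Lengths are in m, angles in degrees, forces in N, time in s.
With the tool pointing down it reaches from about 0.35 to 0.875 m from the base axis. Payload 4.2 kg.
Tool frame: the origin (TCP) lies midway between the tips of the shut fingers; the grasp point (between the pads) lies r.grasp_offset behind it (r.grasp_offset is the distance from the TCP to the grasp point, in m); z points along the fingers, y is the direction in which the jaws open and shut (so a half turn about z gives the same grasp; the last joint's range is limited). The gripper opens to 87 mm and grips with 3 to 60 N. Pads are 19 mm wide; open, the fingers measure 117 mm over their backs; the gripper's body (75 mm by 190 mm) begins 51 mm behind the grasp point.
Start: joints at [83.342, 22.042, 0.453, 0, -68.411, -14.817], TCP at [0.229, 0.582, 0.223] pointing down, gripper open.
Joint ranges: [-179.83, 179.83], [-69.29, 118.12], [-61.27, 80.66], [-181.25, 117.63], [-171.15, -9.14], [-177.46, 177.46]. Speed limits (degrees/s): [159.86, 159.86, 180, 180, 180, 180].

INTERFACE

Orientations are given as a 3x3 rotation matrix whose columns are the frame's x, y, z axes.
In Python, from station import sense, optics, r gives the robot as it stands. The module is installed in compiled form; this text tells all that it offers.
- The arm moves only by the tool servo_tool, never from a script. Its argument "deltas" is a list of rows, each an object with "slide": the shift along the tool's x, y, z in units of 25 mm (1.0 is 25 mm), a list of three; "spin": the turn about the tool's z in units of 8 degrees (1.0 is 8 degrees). A call has 1 to 10 rows; each row shifts and turns the pose as measured when the row begins, along the tool's axes as they then stand; what a row does not reach is not made up. A row lasts 1/10 s, in which the tool goes at most 50 mm and 8.59 degrees, less where a joint would pass 70% of its speed; a pose out of reach is approached as far as the arm can. A call is refused whole if a number of a shift passes 1 or a number of a turn 1, either way. A call with a gripper value outside its range is refused whole. "gripper" is the closure in counts, from 0 (fully open) to 255 (shut), set as the call begins (left out, the last holds). The fingers move at their own pace and stop on an object; the grip force is fixed at half the most. Time passes only in rows, so rows that do not move let the fingers close. It gives the time, the measured TCP pose, the force and the opening at its end, in the units of the state.
- sense(): the state, without advancing time (a new reading comes with each control period).
- optics.capture(name): name is "scene" or "side" or "wrist"; returns a dict with "frame" (420x560x3 uint8, red, green, blue), "camera_matrix" (3x3 intrinsics, pixels), "eye" and "rotation" of the camera in the world. Camera axes: x right, y down, z forward; pixel columns grow to the right and rows downward; lengths in m; the calibration is good to about 2 mm. A picture is of the moment at which its call begins. There is no depth.
- r.finish_job(): hands the job in, once; it reports no verdict.
The state is a dict: "time_s": time; "joints": joint angles; "joint_velocities": joint speeds; "effort": joint torques, N m; "tcp_pos": TCP position; "ee_rot": TCP orientation; "wrist_force": force on the tool from outside, world axes, zero at the start; "moment": the same for the moment, N m; "gripper_width": opening from 0.0 (shut) to 1.0 (fully open).
Only numpy, scipy, OpenCV 4.12 (cv2) and the standard library are available. Lean on these libraries where they do the work, as an engineer would, in place of code of your own. Each camera call takes 0.05 s, during which the arm holds its last target.

TASK

One of the two syrup pumps on the espresso slab has no dose clip on its plunger rod: pick up the loose black clip and push it sideways, level, into the groove of that rod until it snaps fully home, feeling for the snap and stopping there, so that the rod is not forced over. Then let go of the clip and press that pump's knob gently straight down until the clip stops it, and let it come all the way back up. Do not work the pump before its clip is in, and leave the other pump and the cups and pitcher where they are.

Things in the scene. Friction and masses are not known exactly. Their poses are not given: they have to be found in the camera images.
- clip: loose black plastic dose clip lying flat: an open C ring (27 mm wide, 6 mm thick, two spring jaws, mouth towards its +x) with a handle behind; 70 mm long, x from -58 (handle end) to +12 mm (jaw tips). Origin: centre of the C's bore, on the underside; z up. The bore fits a 12 mm groove; the mouth is 8 mm wide, its noses 5 mm ahead of the bore centre, so each jaw springs out 2 mm. 24 g
- clip_bore (a point): centre of the clip's C bore, halfway up the 6 mm thick ring; same axes as the clip (x out of the mouth)
- clip_grip (a point): centre of the clip's upright handle block, where to grasp it: 24 mm long (clip x), 9 mm wide (clip y), 26 mm tall from the clip's underside, so this point is 13 mm above the slab; 46 mm behind the bore centre; same axes as the clip
- pump_a: deck-mounted stainless syrup pump WITHOUT a clip on its rod, fixed. Flange 90 mm across; gland nut 38 mm wide, its top 46 mm above the slab; gooseneck spout towards its +x, 93 mm out and 104 mm high. A 16 mm plunger rod with a groove rises from the nut to a black mushroom knob, 33 mm across. Origin: centre of the flange on the slab; z up along the rod
- groove_a (a point): centre of the groove round pump_a's rod, on its axis, 66 mm above the slab: core 12 mm across, 8 mm high (62 to 70 mm above the slab); the 6 mm clip enters only within that height, from any side. The rod leans in its soft seal (1 mm per 1.6 N) till the clip snaps in at 7 to 13 N; the push then drops to about half or less. Leaning it 10 mm, or 6 mm once home, strains it
- knob_a (a point): top centre of pump_a's knob, 117 mm above the slab; underside of the knob at 98 mm
- plunger_a (a joint): how far pump_a's plunger is pressed down, m: 0 up at rest, 0.034 full stroke, 0.016 to 0.018 when a fitted clip meets the gland nut. It springs back by itself; pressing takes 4 to 5 N up to the stop
- pump_b: the other syrup pump, same build, which already has its clip on the rod (fixed there). Origin: centre of its flange on the slab. Leave it alone
- cup_front: clear glass cappuccino cup, 84 mm across, 64 mm tall, handle at its +y reaching 64 mm out; origin at the centre of its foot. Leave it
- cup_back: the second clear glass cappuccino cup, same size. Leave it
- stirrer_cup: round bamboo cup with wooden stirrers, 72 mm across, 150 mm tall with the stirrers; origin at the centre of its foot. Leave it
- pitcher: small stainless milk pitcher, 88 mm across, 105 mm tall; origin at the centre of its foot. Leave it
There are look-alikes about, which are no part of the job. Of the things that look like the clip, take the one that is nearest to the robot's base at the start.

How it is judged:
By the outcome, as a careful person would: the job done as asked, in the order asked, and still so for the second after the job is handed in, with the robot touching nothing.
It also fails if it takes over 64 s, if anything falls off the work surface, if the arm or the gripper's body presses on something with over 40 N, if the wrist force passes 120 N, or if a joint passes its speed limit or range.

## Working session

There is one attempt and no reset: what is moved stays moved. The work goes in short steps, Python scripts to look and compute and a tool call to move; the robot and the scene stay as the last step left them, time stands still between calls to the robot, and variables do not carry over. Pictures are saved under pics/ and viewed, and the job is handed in when it is done.

Besides the shell and the picture viewer there is one more tool, called by a JSON object that holds its "fn" and its "kwargs", one argument or row to a line. servo_tool: Moves the arm, as the interface text tells. Its arguments: {"type":"object","properties":{"deltas":{"type":"array"},"gripper":{"type":"number"}},"required":["deltas"]}

```bash
mkdir -p pics
cat > h.py <<'E'
from station import sense, optics, r
import numpy as np, cv2
def cap(n,fn):
    c=optics.capture(n); cv2.imwrite('pics/'+fn+'.png',c['frame'][:,:,::-1]); np.savez('pics/'+fn+'.npz',**{k:np.array(v) for k,v in c.items()}); return c
def load(fn): return dict(np.load('pics/'+fn+'.npz'))
def ray(c,u,v):
    d=np.linalg.inv(c['camera_matrix'])@np.array([u,v,1.]); d=c['rotation']@d; return np.array(c['eye']),d/np.linalg.norm(d)
def onz(c,u,v,z):
    e,d=ray(c,u,v); return e+d*(z-e[2])/d[2]
def proj(c,p):
    q=np.array(c['rotation']).T@(np.array(p)-c['eye']); q=c['camera_matrix']@q; return q[:2]/q[2]
def tri(*rs):
    A=0;b=0
    for e,d in rs:
        M=np.eye(3)-np.outer(d,d);A=A+M;b=b+M@e
    p=np.linalg.solve(A,b); return p,[np.linalg.norm((np.eye(3)-np.outer(d,d))@(p-e)) for e,d in rs]
E
python3 - <<'E'
from h import *
np.set_printoptions(precision=3,suppress=True)
for n in ['scene','side','wrist']:
    c=cap(n,n+'0'); print(n,c['eye'],c['rotation'],c['camera_matrix'])
print(sense(), r.grasp_offset)
E
```

```text
scene [ 1.355 -0.498  0.763] [[ 0.555  0.475 -0.682]
 [ 0.832 -0.317  0.456]
 [ 0.    -0.821 -0.571]] [[519.918   0.    279.037]
 [  0.    519.918 203.873]
 [  0.      0.      1.   ]]
side [ 0.456 -0.78   0.757] [[ 0.985 -0.12   0.123]
 [-0.171 -0.605  0.778]
 [-0.019 -0.787 -0.617]] [[461.471   0.    283.068]
 [  0.    461.471 211.291]
 [  0.      0.      1.   ]]
wrist [0.293 0.556 0.383] [[-0.367 -0.901 -0.232]
 [-0.93   0.356  0.09 ]
 [ 0.001  0.249 -0.968]] [[325.971   0.    279.544]
 [  0.    325.971 205.712]
 [  0.      0.      1.   ]]
{'time_s': 0.15, 'joints': array([ 83.343,  22.081,   0.399,  -0.019, -68.409, -14.817]), 'joint_velocities': array([ 0.031, -0.109,  0.224,  0.129, -0.032, -0.026]), 'effort': array([ -0.001, -39.105,  18.759,   4.222,   0.012,  -0.   ]), 'tcp_pos': array([0.229, 0.581, 0.222]), 'ee_rot': array([[ 0.931, -0.366, -0.   ],
       [-0.366, -0.931, -0.002],
       [ 0.   ,  0.002, -1.   ]]), 'wrist_force': array([0.219, 0.124, 1.446]), 'moment': array([ 0.   , -0.051, -0.001]), 'gripper_width': 1.0025885424329823} 0.0187
```

View pics/scene0.png

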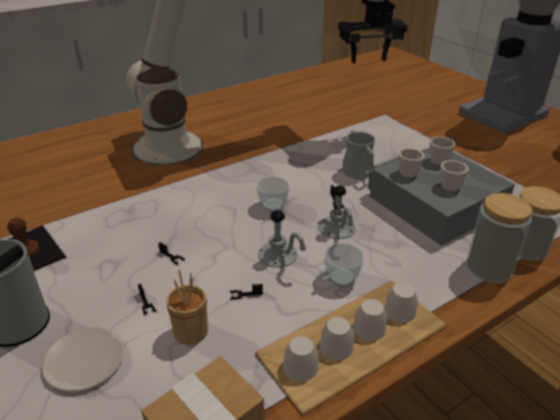

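View pics/side0.png

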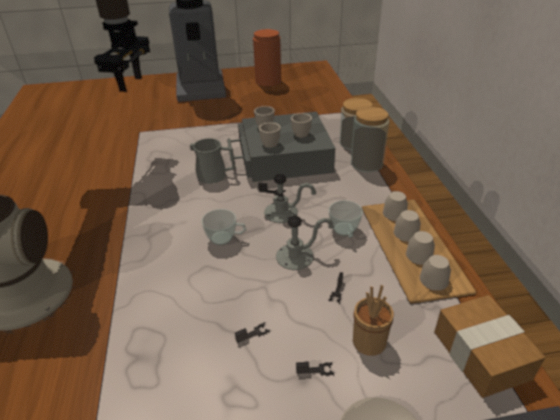

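View pics/wrist0.png

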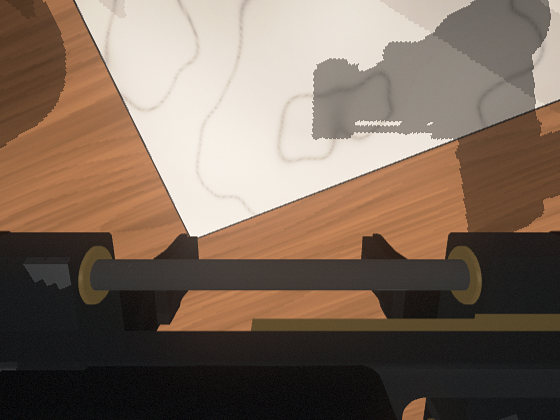

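Run:
```python
from h import *
np.set_printoptions(precision=3,suppress=True)
s=load('side0');c=load('scene0')
for u in [(252,333),(314,369),(339,288)]:
    p=onz(s,*u,.005); print('side',u,p,np.hypot(*p[:2]))
for u in [(171,253),(147,298),(246,293)]:
    p=onz(c,*u,.005); print('scene',u,p,np.hypot(*p[:2]))
print(tri(ray(s,294,222),ray(c,277,216)))
print(onz(s,295,258,0),onz(c,278,252,0))
for f,im,b in [('side0',s,(220,170,390,400)),('scene0',c,(120,180,360,320))]:
    i=cv2.imread('pics/'+f+'.png')[b[1]:b[3],b[0]:b[2]]
    cv2.imwrite('pics/'+f+'z.png',cv2.resize(i,None,fx=3.2 if f=='scene0' else 2.6,fy=3.2 if f=='scene0' else 2.6,interpolation=cv2.INTER_CUBIC))
```

```text
side (252, 333) [ 0.48  -0.205  0.005] 0.5215957357199231
side (314, 369) [ 0.582 -0.306  0.005] 0.6576669066848898
side (339, 288) [ 0.68  -0.122  0.005] 0.6906601475026753
scene (171, 253) [ 0.475 -0.202  0.005] 0.5158679324403818
scene (147, 298) [ 0.578 -0.3    0.005] 0.6513049889353476
scene (246, 293) [ 0.677 -0.126  0.005] 0.6886909860837421
(array([ 0.604, -0.001,  0.105]), [np.float64(8.734154686537944e-05), np.float64(8.734154686540099e-05)])
[ 0.605 -0.007  0.   ] [0.6   0.004 0.   ]
```

View pics/side0z.png

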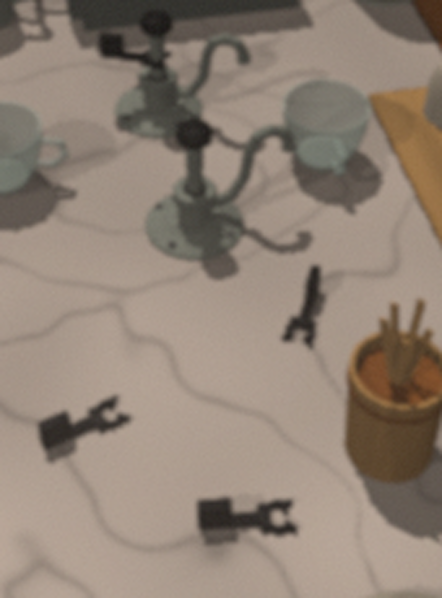

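View pics/scene0z.png

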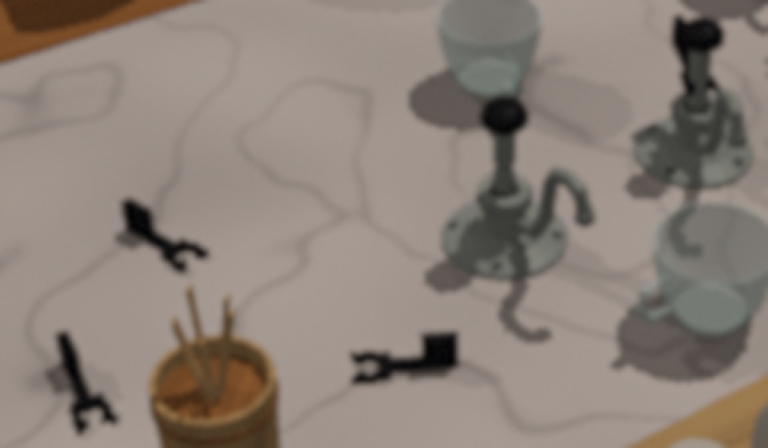

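Run:
```python
from h import *
np.set_printoptions(precision=4,suppress=True)
s=load('side0');c=load('scene0')
S=lambda u,v:ray(s,220+(u+.5)/2.6-.5,170+(v+.5)/2.6-.5)
C=lambda u,v:ray(c,120+(u+.5)/3.2-.5,180+(v+.5)/3.2-.5)
# refined crops at high zoom
for f,b,k in [('side0',(228,315,278,350),12),('scene0',(150,235,190,270),14)]:
    i=cv2.imread('pics/'+f+'.png')[b[1]:b[3],b[0]:b[2]]
    cv2.imwrite('pics/'+f+'clip.png',cv2.resize(i,None,fx=k,fy=k,interpolation=cv2.INTER_CUBIC))
def plane(o,z): e,d=o; return e+d*(z-e[2])/d[2]
print('jaw mid',plane(S(112,412),.006),plane(C(186,252),.006))
print('handle top',plane(S(54,424),.026),plane(C(137,214),.026))
print('knob',tri(S(193,134),C(504,115)))
print('b knob',tri(S(156,22),C(702,35)))
print('b handle',tri(S(110,45),C(683,36)))
print('cup_front/back', plane(S(0,150),.064), plane(S(326,115),.064))
print('spout tip',tri(S(290,140),C(585,218)))
```

```text
jaw mid [ 0.5021 -0.1983  0.006 ] [ 0.5014 -0.1973  0.006 ]
handle top [ 0.4571 -0.2166  0.026 ] [ 0.4681 -0.2166  0.026 ]
knob (array([ 0.6041, -0.0008,  0.1065]), [np.float64(0.0002814010300162302), np.float64(0.0002814010300164412)])
b knob (array([0.6013, 0.172 , 0.1069]), [np.float64(0.001092104494139095), np.float64(0.0010921044941390463)])
b handle (array([0.5573, 0.1918, 0.0734]), [np.float64(6.000137994810134e-05), np.float64(6.000137994805524e-05)])
cup_front/back [0.4391 0.062  0.064 ] [0.7397 0.0539 0.064 ]
spout tip (array([0.6927, 0.0041, 0.0788]), [np.float64(0.0025928009837253145), np.float64(0.0025928009837254975)])
```

View pics/side0clip.png

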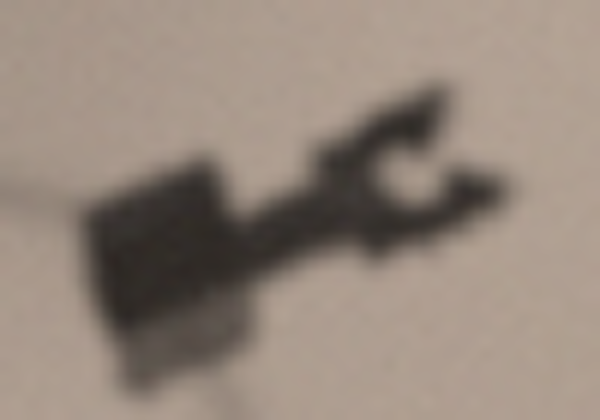

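View pics/scene0clip.png

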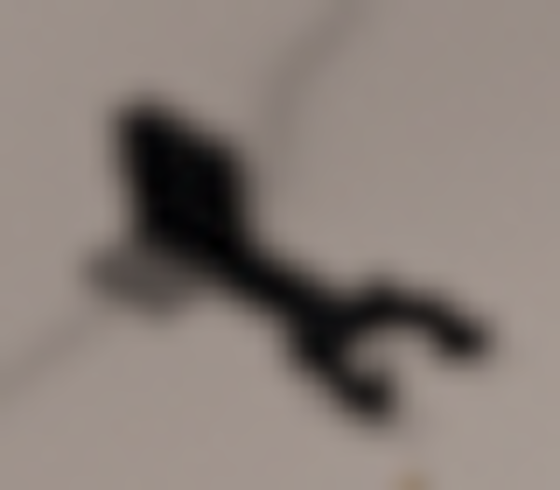

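{"fn": "servo_tool", "kwargs": {
  "deltas": [
    {"slide":[0,0,0],"spin":-0.95},
    {"slide":[0,0,0],"spin":-0.95},
    {"slide":[0,0,0],"spin":-0.95},
    {"slide":[0,0,0],"spin":-0.95},
    {"slide":[0,0,0],"spin":-0.95},
    {"slide":[0,0,0],"spin":-0.95},
    {"slide":[0,0,0],"spin":0}
  ],
  "gripper": 0
}}

```text
time_s: 0.85
tcp_pos: [0.228, 0.5795, 0.2182]
ee_rot: [[0.9, 0.437, -0.003], [0.437, -0.9, -0.008], [-0.006, 0.006, -1.0]]
wrist_force: [-0.5, -0.8, -0.2]
gripper_width: 1.001
```

{"fn": "servo_tool", "kwargs": {
  "deltas": [
    {"slide":[0,1,-0.05]},
    {"slide":[0,1,-0.05]},
    {"slide":[0,1,-0.05]},
    {"slide":[0,1,-0.05]},
    {"slide":[0,1,-0.05]},
    {"slide":[0,1,-0.05]},
    {"slide":[0,1,-0.05]},
    {"slide":[0,1,-0.05]},
    {"slide":[0,1,-0.05]},
    {"slide":[0,1,-0.05]}
  ]
}}

```text
invalid input
```

{"fn": "servo_tool", "kwargs": {
  "deltas": [
    {"slide":[0,1,0]},
    {"slide":[0,1,0]},
    {"slide":[0,1,0]},
    {"slide":[0,1,0]},
    {"slide":[0,1,0]},
    {"slide":[0,1,0]},
    {"slide":[0,1,0]},
    {"slide":[0,1,0]},
    {"slide":[0,1,0]},
    {"slide":[0,1,0]}
  ]
}}

```text
invalid input
```

{"fn": "servo_tool", "kwargs": {
  "deltas": [
    {"slide":[0,1,-0.05],"spin":0},
    {"slide":[0,1,-0.05],"spin":0},
    {"slide":[0,1,-0.05],"spin":0},
    {"slide":[0,1,-0.05],"spin":0},
    {"slide":[0,1,-0.05],"spin":0},
    {"slide":[0,1,-0.05],"spin":0},
    {"slide":[0,1,-0.05],"spin":0},
    {"slide":[0,1,-0.05],"spin":0},
    {"slide":[0,1,-0.05],"spin":0},
    {"slide":[0,1,-0.05],"spin":0}
  ]
}}

```text
time_s: 1.85
tcp_pos: [0.3355, 0.3456, 0.2298]
ee_rot: [[0.912, 0.41, -0.005], [0.41, -0.912, -0.013], [-0.01, 0.01, -1.0]]
wrist_force: [-0.7, 0.1, 0.4]
gripper_width: 0.999
```

{"fn": "servo_tool", "kwargs": {
  "deltas": [
    {"slide":[0,0.9,0],"spin":0},
    {"slide":[0,0.9,0],"spin":0},
    {"slide":[0,0.9,0],"spin":0},
    {"slide":[0,0.9,0],"spin":0},
    {"slide":[0,0.9,0],"spin":0},
    {"slide":[-0.2,0.9,0],"spin":0},
    {"slide":[-0.2,0.9,0],"spin":0},
    {"slide":[-0.2,0.9,0],"spin":0},
    {"slide":[-0.2,0.9,0],"spin":0},
    {"slide":[-0.2,0.9,0],"spin":0}
  ]
}}

```text
time_s: 2.85
tcp_pos: [0.4029, 0.1188, 0.2323]
ee_rot: [[0.925, 0.379, -0.005], [0.379, -0.925, -0.013], [-0.01, 0.01, -1.0]]
wrist_force: [1.1, -0.1, -0.1]
gripper_width: 0.998
```

{"fn": "servo_tool", "kwargs": {
  "deltas": [
    {"slide":[-0.35,0.9,0],"spin":0},
    {"slide":[-0.35,0.9,0],"spin":0},
    {"slide":[-0.35,0.9,0],"spin":0},
    {"slide":[-0.35,0.9,0],"spin":0},
    {"slide":[-0.35,0.9,0],"spin":0},
    {"slide":[-0.35,0.9,0],"spin":0},
    {"slide":[-0.35,0.9,0],"spin":0},
    {"slide":[-0.35,0.9,0],"spin":0},
    {"slide":[-0.35,0.9,0],"spin":0}
  ]
}}

```text
time_s: 3.75
tcp_pos: [0.402, -0.1076, 0.2353]
ee_rot: [[0.936, 0.352, -0.004], [0.352, -0.936, -0.012], [-0.008, 0.01, -1.0]]
wrist_force: [0.9, -0.0, 0.1]
gripper_width: 0.999
```

{"fn": "servo_tool", "kwargs": {
  "deltas": [
    {"slide":[0.1,0.95,0.3],"spin":0},
    {"slide":[0.1,0.95,0.3],"spin":0},
    {"slide":[0.1,0.95,0.3],"spin":0},
    {"slide":[0.1,0.8,0.3],"spin":0},
    {"slide":[0.1,0.6,0.2],"spin":0},
    {"slide":[0,0.2,0.2],"spin":-0.4},
    {"slide":[0,0,0],"spin":0},
    {"slide":[0,0,0],"spin":0}
  ]
}}

```text
time_s: 4.55
tcp_pos: [0.4526, -0.2153, 0.1948]
ee_rot: [[0.925, 0.38, -0.004], [0.38, -0.925, -0.011], [-0.008, 0.009, -1.0]]
wrist_force: [-0.4, 0.3, -0.9]
gripper_width: 0.998
```

Run:
```python
from h import *
c=cap('wrist','w1'); s=sense(); print(c['eye'],s['tcp_pos'],s['ee_rot'])
```

```text
[ 0.51677594 -0.18814557  0.35539663] [ 0.45253327 -0.21518799  0.19487289] [[ 0.92490662  0.38017725 -0.00360495]
 [ 0.38012102 -0.92487289 -0.01086987]
 [-0.0074666   0.0086833  -0.99993442]]
```

View pics/w1.png

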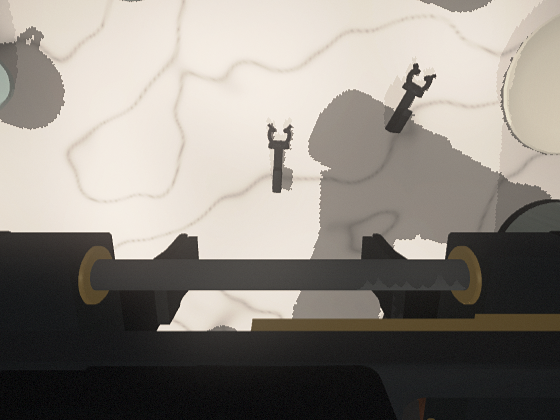

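Run:
```python
from h import *
c=load('w1')
i=cv2.cvtColor(c['frame'],cv2.COLOR_RGB2GRAY)
m=(i[115:200,255:305]<75).astype(np.uint8)
for r_ in m[::3]: print(''.join('#' if x else '.' for x in r_))
```

```text
..................................................
..................................................
..................................................
..................................................
...................................#..............
..................................................
..................................................
..................................................
..................................#...............
..................................................
.................................#................
..............................####................
..................................................
..................................................
....................#.....#.......................
..........................#.......................
..........................#.......................
..........................#.......................
...................########.......................
..................#.......#.......................
..................#.......#.......................
..................#...............................
..................................................
.........................#........................
.........................#........................
.........................#........................
..................................................
..................................................
..................................................
```

Run:
```python
from h import *
c=load('w1')
i=cv2.cvtColor(c['frame'],cv2.COLOR_RGB2GRAY)
m=(i[115:200,255:305]<105).astype(np.uint8)
for r_ in m[::2]: print(''.join('#' if x else '.' for x in r_))
b=c['frame'][110:200,240:330,::-1]
cv2.imwrite('pics/w1z.png',cv2.resize(b,None,fx=6.5,fy=6.5,interpolation=cv2.INTER_CUBIC))
```

```text
..................................................
..................................................
..................................................
..................................................
..................................................
.............###..................##..............
...............####..............###..............
..............######.........######...............
.............#######.........######...............
.............###................####..............
.............###.................###..............
.............###................####..............
..............####.............####...............
...............############.#.####................
..............####################................
..............####################................
..............####################................
....................########......................
....................########......................
....................########......................
...................#########......................
...................########..
[... 392 characters left out ...]
.....#########.......................
..................#########.......................
..................#########.......................
..................#########.......................
..................#########.......................
..................#########.......................
..................########........................
.................##########.......................
..................########........................
..................########........................
..................................................
..................................................
..................................................
..................................................
```

View pics/w1z.png

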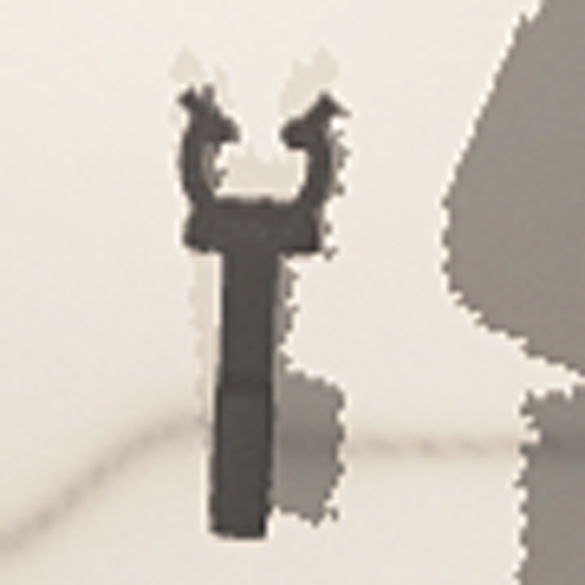

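Run:
```python
from h import *
np.set_printoptions(precision=4,suppress=True)
c=load('w1')
P=lambda u,v,z:onz(c,240+(u+.5)/6.5-.5,110+(v+.5)/6.5-.5,z)
g=P(241,462,.026); b=P(260,133,.006); t=P(262,97,.006);l=(P(190,228,.006)+P(320,228,.006))/2
f=P(242,390,.026);bk=P(239,536,.026)
print(g,b,t,l,f,bk)
for a in (b,t,l): d=a-g; print(np.hypot(*d[:2])*1e3,np.degrees(np.arctan2(d[1],d[0])))
d=f-bk;print(np.hypot(*d[:2])*1e3,np.degrees(np.arctan2(d[1],d[0])))
R=sense()['ee_rot'];p=sense()['tcp_pos'];print('tool',R.T@(g-p)*1e3, R.T@(b-p)*1e3)
```

```text
[ 0.4605 -0.211   0.026 ] [ 0.5079 -0.195   0.006 ] [ 0.5132 -0.1932  0.006 ] [ 0.4937 -0.1999  0.006 ] [ 0.4711 -0.2068  0.026 ] [ 0.4493 -0.2152  0.026 ]
50.0160115307 18.621385388517076
55.63966164883111 18.65833369359424
34.947961136656126 18.38545675171223
23.34271641741933 20.953864766280475
tool [ 10.244   -2.3409 168.7871] [ 60.3026   0.734  188.4414]
```

{"fn": "servo_tool", "kwargs": {
  "deltas": [
    {"slide":[0.2,-0.05,0.9],"spin":0.38},
    {"slide":[0.2,-0.05,0.9],"spin":0},
    {"slide":[0,0,0.9],"spin":0},
    {"slide":[0,0,0.9],"spin":0},
    {"slide":[0,0,0.9],"spin":0},
    {"slide":[0,0,0.6],"spin":0},
    {"slide":[0,0,0.2],"spin":0},
    {"slide":[0,0,0],"spin":0}
  ]
}}

```text
time_s: 5.4
tcp_pos: [0.4651, -0.2074, 0.0642]
ee_rot: [[0.945, 0.326, 0.01], [0.326, -0.945, -0.013], [0.005, 0.016, -1.0]]
wrist_force: [0.1, -0.3, -0.0]
gripper_width: 0.998
```

Run:
```python
from h import *
c=cap('wrist','w2'); s=sense(); print(s['tcp_pos'],s['ee_rot'])
```

```text
[ 0.46545303 -0.2074585   0.06462425] [[ 0.94530916  0.32600186  0.01064813]
 [ 0.32612491 -0.94523429 -0.0132163 ]
 [ 0.00575644  0.01596611 -0.99985596]]
```

View pics/w2.png

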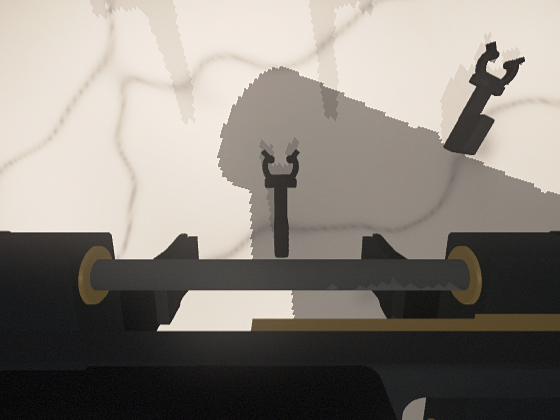

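Run:
```python
from h import *
np.set_printoptions(precision=4,suppress=True)
c=load('w2')
b=c['frame'][140:265,240:330,::-1]
cv2.imwrite('pics/w2z.png',cv2.resize(b,None,fx=4.7,fy=4.7,interpolation=cv2.INTER_CUBIC))
R=sense()['ee_rot'];p=sense()['tcp_pos']
t=(onz(c,261,151,.006)+onz(c,298.5,151,.006))/2; l=(onz(c,264.5,184,.006)+onz(c,297,184,.006))/2
print(t,l,R.T@(t-p)*1e3,R.T@(l-p)*1e3,R.T@(np.array([.4605,-.211,.003])-p)*1e3)
```

```text
[ 0.5129 -0.1925  0.006 ] [ 0.492  -0.2004  0.006 ] [49.4009  0.3805 58.9232] [27.0917  1.0376 58.8052] [-6.1918  0.7489 61.6094]
```

View pics/w2z.png

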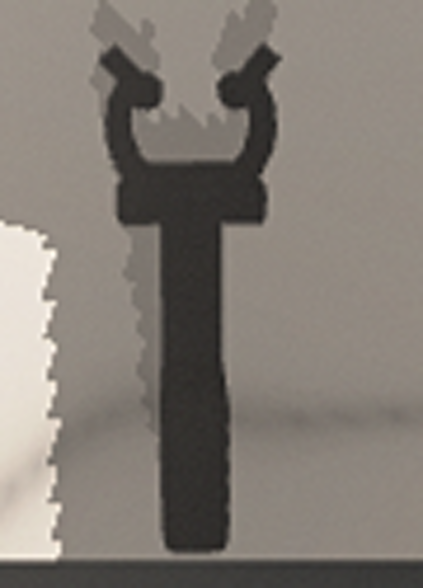

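{"fn": "servo_tool", "kwargs": {
  "deltas": [
    {"slide":[-0.14,0.03,0.7],"spin":0},
    {"slide":[-0.14,0,0.7],"spin":0},
    {"slide":[0,0,0.4],"spin":0},
    {"slide":[0,0,0.1],"spin":0},
    {"slide":[0,0,0],"spin":0}
  ]
}}

```text
time_s: 5.95
tcp_pos: [0.4651, -0.2114, 0.0217]
ee_rot: [[0.945, 0.327, 0.024], [0.327, -0.945, -0.016], [0.018, 0.023, -1.0]]
wrist_force: [-0.3, 1.0, -0.6]
gripper_width: 1.0
```

{"fn": "servo_tool", "kwargs": {
  "deltas": [
    {"slide":[-0.14,0,0.2],"spin":0},
    {"slide":[-0.1,0,0.2],"spin":0},
    {"slide":[0,0,0.15],"spin":0},
    {"slide":[0,0,0.1],"spin":0},
    {"slide":[0,0,0],"spin":0}
  ]
}}

```text
time_s: 6.45
tcp_pos: [0.4612, -0.214, 0.0061]
ee_rot: [[0.945, 0.327, 0.028], [0.328, -0.945, -0.016], [0.021, 0.025, -0.999]]
wrist_force: [0.3, 0.1, 1.4]
gripper_width: 0.998
```

{"fn": "servo_tool", "kwargs": {
  "deltas": [
    {"slide":[0,0.05,0.1],"spin":0},
    {"slide":[0,0,0.02],"spin":0}
  ]
}}

```text
time_s: 6.65
tcp_pos: [0.462, -0.2153, 0.003]
ee_rot: [[0.945, 0.327, 0.029], [0.328, -0.945, -0.016], [0.022, 0.025, -0.999]]
wrist_force: [0.3, 0.5, -0.7]
gripper_width: 1.001
```

{"fn": "servo_tool", "kwargs": {
  "deltas": [
    {"slide":[0,0,0],"spin":0},
    {"slide":[0,0,0],"spin":0},
    {"slide":[0,0,0],"spin":0},
    {"slide":[0,0,0],"spin":0},
    {"slide":[0,0,0],"spin":0},
    {"slide":[0,0,0],"spin":0},
    {"slide":[0,0,0],"spin":0},
    {"slide":[0,0,0],"spin":0},
    {"slide":[0,0,0],"spin":0}
  ],
  "gripper": 255
}}

```text
time_s: 7.55
tcp_pos: [0.4623, -0.2154, 0.0033]
ee_rot: [[0.944, 0.327, 0.029], [0.328, -0.945, -0.017], [0.022, 0.025, -0.999]]
wrist_force: [0.8, -0.3, -0.3]
gripper_width: 0.265
```

{"fn": "servo_tool", "kwargs": {
  "deltas": [
    {"slide":[0,0,0],"spin":0},
    {"slide":[0,0,0],"spin":0},
    {"slide":[0,0,0],"spin":0},
    {"slide":[0,0,0],"spin":0},
    {"slide":[0,0,0],"spin":0}
  ]
}}

```text
time_s: 8.05
tcp_pos: [0.4623, -0.2154, 0.0033]
ee_rot: [[0.944, 0.327, 0.029], [0.328, -0.945, -0.017], [0.022, 0.025, -0.999]]
wrist_force: [0.4, 0.9, 0.5]
gripper_width: 0.099
```

Run:
```python
from h import *
c=cap('wrist','w3'); s=sense(); print(s['tcp_pos'],s['gripper_width'],s['wrist_force'])
```

```text
[ 0.46227891 -0.21538379  0.00327398] 0.10161902554577021 [ 0.3889853   0.59274055 -1.1071018 ]
```

View pics/w3.png

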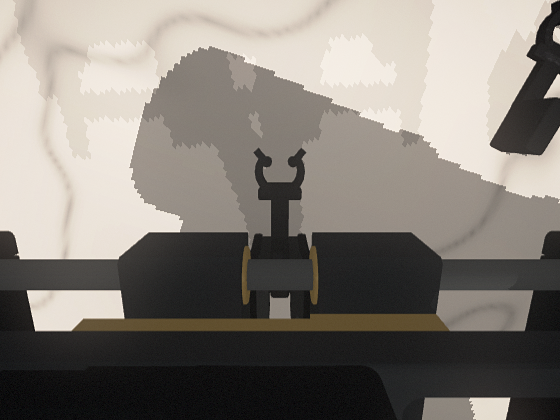

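{"fn": "servo_tool", "kwargs": {
  "deltas": [
    {"slide":[0,0,-0.3],"spin":0},
    {"slide":[0,0,-0.3],"spin":0},
    {"slide":[0,0,-0.3],"spin":0},
    {"slide":[0,0,-0.3],"spin":0},
    {"slide":[0,0,-0.3],"spin":0},
    {"slide":[0,0,-0.3],"spin":0},
    {"slide":[0,0,-0.3],"spin":0},
    {"slide":[0,0,-0.3],"spin":0},
    {"slide":[0,0,-0.2],"spin":0},
    {"slide":[0,0,0],"spin":0}
  ]
}}

```text
time_s: 9.1
tcp_pos: [0.4607, -0.2143, 0.0754]
ee_rot: [[0.944, 0.327, 0.032], [0.328, -0.945, -0.017], [0.025, 0.026, -0.999]]
wrist_force: [1.1, -0.9, 0.4]
gripper_width: 0.099
```

Run:
```python
from h import *
np.set_printoptions(precision=4,suppress=True)
c=cap('wrist','w4'); s=sense(); print(s['tcp_pos'],s['ee_rot'],s['gripper_width'],s['wrist_force'])
cap('side','s4');cap('scene','c4')
for f,b,k in [('side0',(255,195,345,280),6),('scene0',(235,195,325,275),6)]:
    i=cv2.imread('pics/'+f+'.png')[b[1]:b[3],b[0]:b[2]]
    cv2.imwrite('pics/'+f+'pump.png',cv2.resize(i,None,fx=k,fy=k,interpolation=cv2.INTER_CUBIC))
```

```text
[ 0.4604 -0.2142  0.075 ] [[ 0.9444  0.3272  0.0315]
 [ 0.3278 -0.9446 -0.0168]
 [ 0.0242  0.0261 -0.9994]] 0.09504606090222652 [0.2592 0.3542 0.2971]
```

View pics/w4.png

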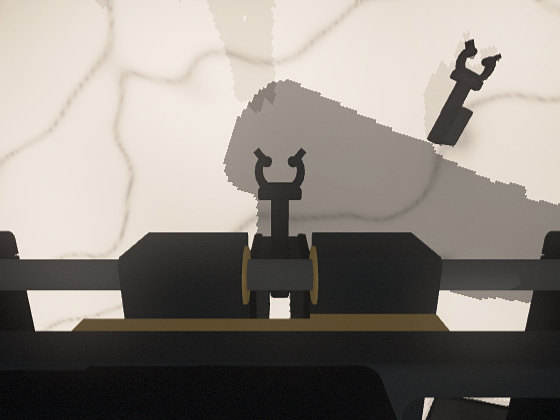

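View pics/side0pump.png

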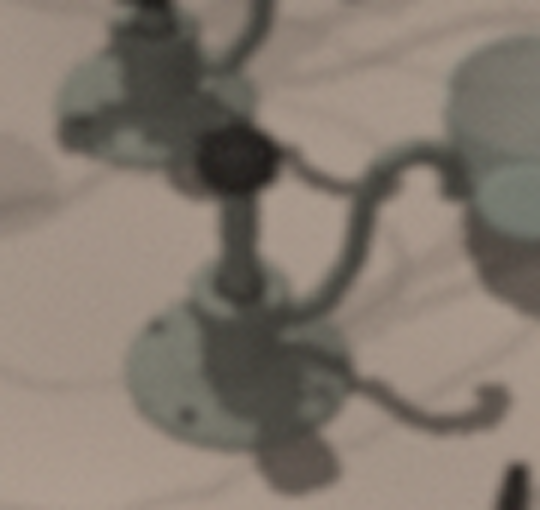

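View pics/scene0pump.png

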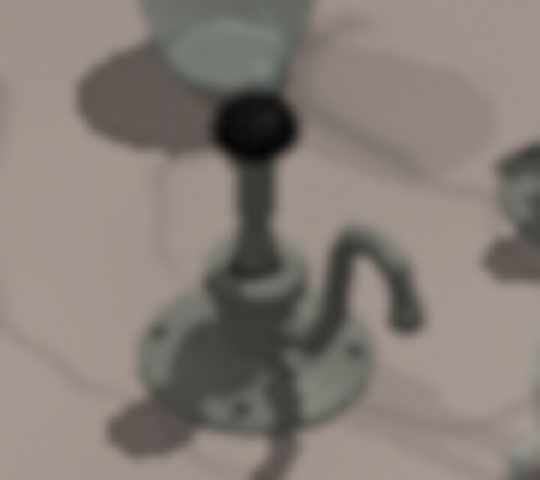

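Run:
```python
from h import *
np.set_printoptions(precision=4,suppress=True)
c=load('w3'); p=np.array([.4623,-.2154,.0033])
R=np.array(sense()['ee_rot'])
i=c['frame'][140:240,240:320,::-1]
cv2.imwrite('pics/w3z.png',cv2.resize(i,None,fx=6,fy=6,interpolation=cv2.INTER_CUBIC))
for n,us,z in [('tips',[(256,151),(304,151)],.006),('noses',[(266,161.5),(294,161.5)],.006),('shoulder',[(258.5,199),(301.5,199)],.006)]:
    q=sum(onz(c,*u,z) for u in us)/2; w=np.linalg.norm(onz(c,*us[0],z)-onz(c,*us[1],z))
    print(n,q,R.T@(q-p)*1e3,w*1e3)
s=load('side0');k=load('scene0')
print(onz(s,295,256.3,.003),onz(k,277.5,254,.003))
a=tri(ray(s,255+(237.5+.5)/6-.5,195+159/6-.5),ray(k,235+256/6-.5,195+126/6-.5));print(a)
c=load('c4');s=load('s4');print(proj(load('w4'),[.604,0,.117]))
```

```text
tips [ 0.5143 -0.198   0.006 ] [54.8509  0.6763 -1.4303] 23.266628367099443
noses [ 0.5095 -0.1997  0.006 ] [49.7881  0.6592 -1.5465] 13.671047448257488
shoulder [ 0.4918 -0.2058  0.006 ] [31.0884  0.6582 -1.9741] 21.555830101563227
[ 0.6054 -0.0046  0.003 ] [ 0.6086 -0.0032  0.003 ]
(array([ 0.6046, -0.0011,  0.1072]), [np.float64(0.00033744068874673596), np.float64(0.00033744068874685663)])
[-333.9852 -442.0005]
```

View pics/w3z.png

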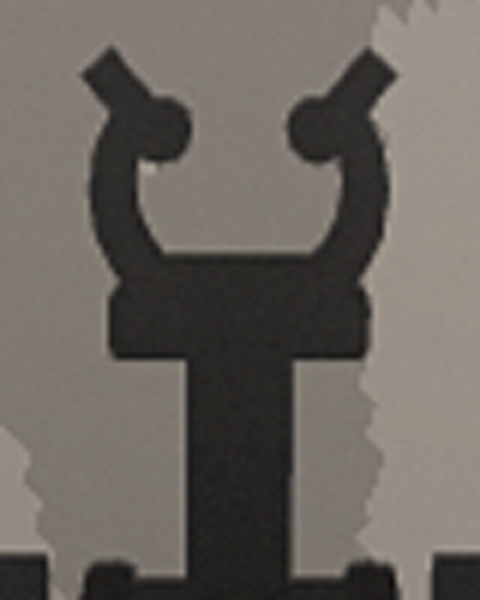

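{"fn": "servo_tool", "kwargs": {
  "deltas": [
    {"slide":[0.4,-0.5,0],"spin":0},
    {"slide":[0.4,-0.5,0],"spin":0},
    {"slide":[0.4,-0.5,0],"spin":0},
    {"slide":[0.4,-0.5,0],"spin":0},
    {"slide":[0.4,-0.5,0],"spin":0},
    {"slide":[0.4,-0.5,0],"spin":0},
    {"slide":[0.4,-0.5,0],"spin":0},
    {"slide":[0.4,-0.5,0],"spin":0},
    {"slide":[0.4,-0.5,0],"spin":0},
    {"slide":[0,0,0],"spin":0}
  ]
}}

```text
time_s: 10.25
tcp_pos: [0.5065, -0.0738, 0.0674]
ee_rot: [[0.946, 0.325, 0.017], [0.325, -0.946, -0.017], [0.011, 0.022, -1.0]]
wrist_force: [0.1, -0.2, -0.6]
gripper_width: 0.1
```

Run:
```python
from h import *
np.set_printoptions(precision=4,suppress=True)
c=cap('wrist','w5'); s=sense(); print(s['tcp_pos'],s['ee_rot'],s['gripper_width'],s['wrist_force'])
print(s['ee_rot'].T@(np.array([.6045,-.001,.066])-s['tcp_pos']))
```

```text
[ 0.5058 -0.0745  0.0673] [[ 0.9459  0.3241  0.0161]
 [ 0.3244 -0.9458 -0.017 ]
 [ 0.0098  0.0213 -0.9997]] 0.09966458346448605 [-0.1809  0.2055 -0.5754]
[ 0.1172 -0.0375  0.0016]
```

View pics/w5.png

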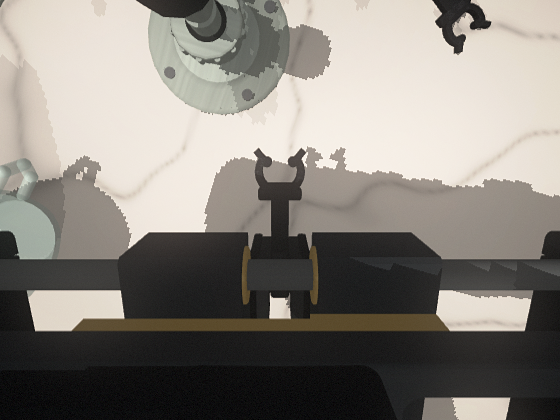

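{"fn": "servo_tool", "kwargs": {
  "deltas": [
    {"slide":[0.15,-0.38,-0.03],"spin":0},
    {"slide":[0.15,-0.38,-0.03],"spin":0},
    {"slide":[0.15,-0.38,-0.03],"spin":0},
    {"slide":[0.15,-0.38,-0.03],"spin":0},
    {"slide":[0,0,0],"spin":0}
  ]
}}

```text
time_s: 10.8
tcp_pos: [0.5064, -0.0317, 0.0691]
ee_rot: [[0.947, 0.322, 0.014], [0.322, -0.947, -0.017], [0.008, 0.021, -1.0]]
wrist_force: [0.5, 0.4, -0.6]
gripper_width: 0.102
```

Run:
```python
from h import *
np.set_printoptions(precision=4,suppress=True)
c=cap('wrist','w6'); s=sense(); print(s['tcp_pos'],s['ee_rot'],s['gripper_width'],s['wrist_force'])
print(s['ee_rot'].T@(np.array([.6045,-.001,.066])-s['tcp_pos']))
```

```text
[ 0.5063 -0.0321  0.069 ] [[ 0.9468  0.3216  0.0136]
 [ 0.3218 -0.9466 -0.0173]
 [ 0.0073  0.0208 -0.9998]] 0.10028839236799829 [ 0.2611  0.0621 -0.2176]
[0.103  0.0021 0.0038]
```

View pics/w6.png

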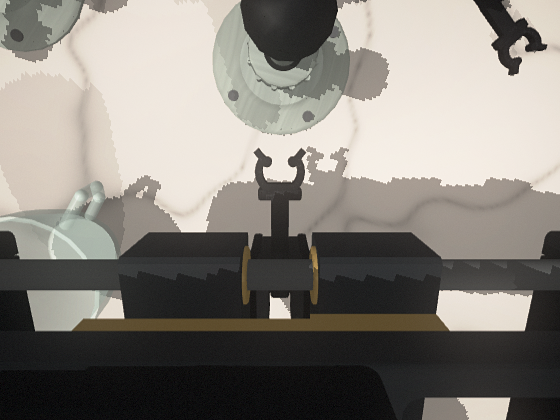

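Run:
```python
from h import *
np.set_printoptions(precision=4,suppress=True)
c=load('w6'); s=sense();R=s['ee_rot'];p=s['tcp_pos']
for z in (.003,.046,.066,.107): print(z,proj(c,[.6045,-.001,z]))
b=c['frame'][0:140,200:360,::-1]
cv2.imwrite('pics/w6z.png',cv2.resize(b,None,fx=5,fy=5,interpolation=cv2.INTER_CUBIC))
# bore point
print(proj(c,p+R@np.array([.044,.0007,-.0015])))
```

```text
0.003 [280.4622  68.5656]
0.046 [282.3688  54.8673]
0.066 [283.6137  45.923 ]
0.107 [287.5195  17.8607]
[280.712  173.8993]
```

View pics/w6z.png

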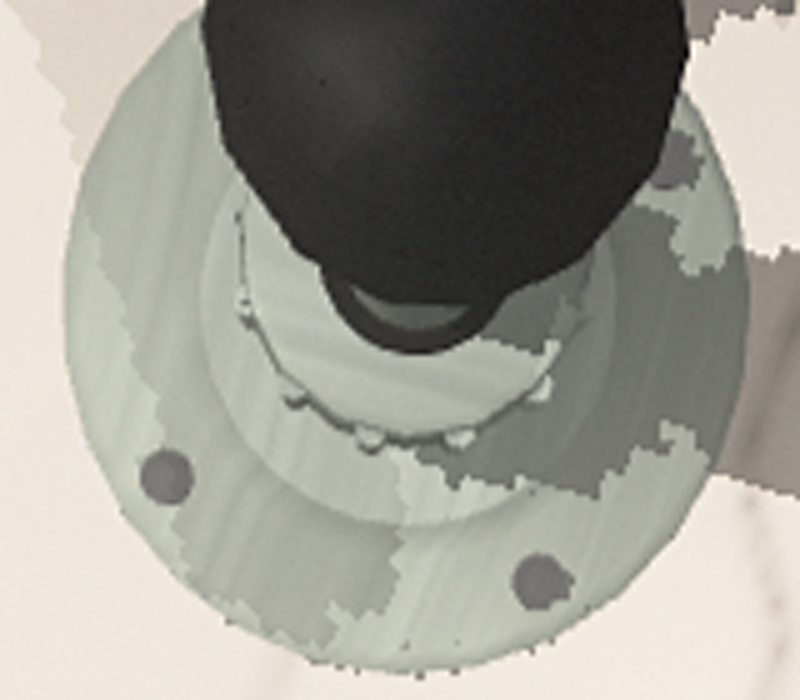

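Run:
```python
from h import *
np.set_printoptions(precision=4,suppress=True)
c=load('w6'); s=sense();R=s['ee_rot'];p=s['tcp_pos']
# shift world pump along tool y to match columns
for dy in (0,.0005,.001,.0015):
    q=np.array([.6045,-.001,0])+R[:,1]*dy
    print(dy,[round(proj(c,[q[0],q[1],z])[0],2) for z in (.004,.046,.1)], (R.T@(np.array([q[0],q[1],.066])-p))*1e3)
q=(onz(c,266,161.5,.069)+onz(c,294,161.5,.069))/2; print('nose',(R.T@(q-p))*1e3)
# x: flange bottom edge row 671/5, nut near edge row 440/5
for u,v,z,rr in [(281.2,134.5,.002,45),(282.5,87.5,.046,19),(282.8,70.4,.046,8)]:
    q=onz(c,u,v,z); print((R.T@(q-p))*1e3, 'axis x',(R.T@(q-p))[0]*1e3+rr)
```

```text
0 [np.float64(280.5), np.float64(282.37), np.float64(286.67)] [103.0172   2.0612   3.8403]
0.0005 [np.float64(281.27), np.float64(283.32), np.float64(288.04)] [103.0172   2.561    3.8507]
0.001 [np.float64(282.04), np.float64(284.28), np.float64(289.42)] [103.0171   3.0608   3.861 ]
0.0015 [np.float64(282.81), np.float64(285.23), np.float64(290.79)] [103.017    3.5606   3.8714]
nose [49.8804  0.3597  0.4158]
[60.5164  1.2551 67.5284] axis x 105.51638955599071
[86.714   1.7365 23.7192] axis x 105.71400577197312
[95.272   1.8838 23.7848] axis x 103.27196057857684
```

{"fn": "servo_tool", "kwargs": {
  "deltas": [
    {"slide":[0.3,0.03,0.03],"spin":0},
    {"slide":[0.3,0.03,0.02],"spin":0},
    {"slide":[0.3,0.03,0],"spin":0},
    {"slide":[0.2,0,0],"spin":0},
    {"slide":[0.1,0,0],"spin":0},
    {"slide":[0,0,0],"spin":0}
  ]
}}

```text
time_s: 11.45
tcp_pos: [0.5387, -0.0246, 0.0678]
ee_rot: [[0.947, 0.321, 0.014], [0.321, -0.947, -0.017], [0.008, 0.021, -1.0]]
wrist_force: [-0.8, -0.0, 0.3]
gripper_width: 0.101
```

```bash
cat > st.py <<'E'
from h import *
import sys
np.set_printoptions(precision=4,suppress=True)
s=sense();R=s['ee_rot'];p=s['tcp_pos']
print(s['time_s'],p,'force tool',R.T@s['wrist_force'],'pitch',R[2,0],R[2,1])
print('rod-bore tool',(R.T@(np.array([.6047,-.0018,.066])-p)*1e3-[44,.5,0]),'bore z',.003+p[2]-.0033+.044*(R[2,0]-.0215))
E
python3 - <<'E'
from st import *
c=cap('wrist','w7');cap('side','s7');cap('scene','c7')
for f,b in [('s7',(240,180,350,280)),('c7',(210,180,320,280))]:
    i=cv2.imread('pics/'+f+'.png')[b[1]:b[3],b[0]:b[2]]
    cv2.imwrite('pics/'+f+'z.png',cv2.resize(i,None,fx=5,fy=5,interpolation=cv2.INTER_CUBIC))
E
```

```text
11.45 [ 0.5387 -0.0246  0.0678] force tool [-0.782  -0.2186 -0.3571] pitch 0.007688712527375972 0.020985038000442758
rod-bore tool [25.7802 -1.0056  2.3518] bore z 0.06691756790443196
```

View pics/w7.png

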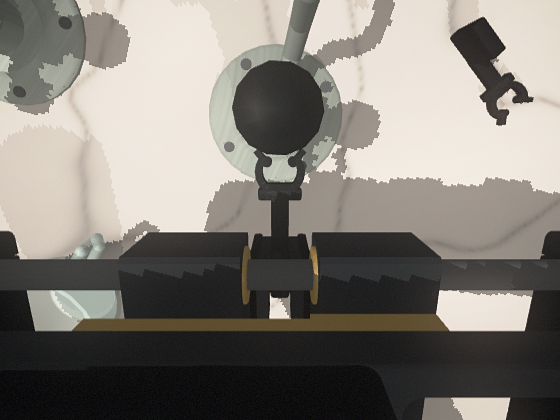

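View pics/s7z.png

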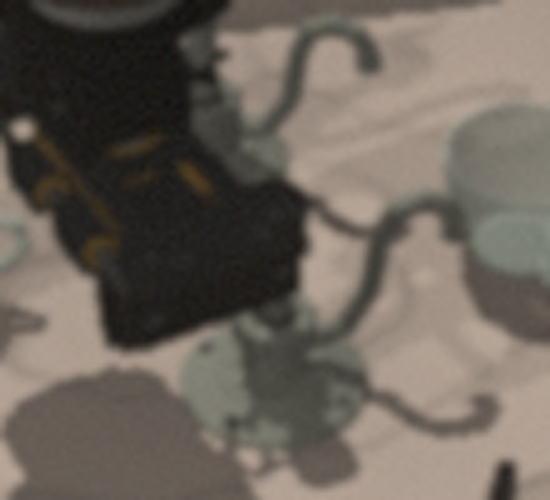

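View pics/c7z.png

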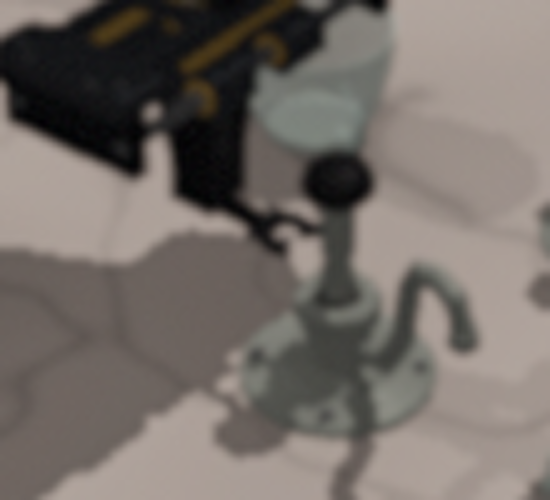

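Run:
```python
from st import *
c=load('w7')
g=c['frame'].astype(int); 
row=g[107].sum(1); print([i for i in range(200,360) if abs(row[i+1]-row[i])>60])
for v in (100,107,114,120,125):
    row=g[v].sum(1); d=[i for i in range(200,360) if row[i]<150]; print(v,d[0],d[-1])
for dx in (0,.002):
  for dy in (-.001,0,.001):
    q=np.array([.6047,-.0018,0])+R[:,1]*dy+R[:,0]*dx
    print(dx,dy,[proj(c,[q[0],q[1],z]).round(1).tolist() for z in (.004,.105)],(R.T@(np.array([q[0],q[1],.066])-p)*1e3-[44,.5,0]))
for u in (267,294): print(R.T@(onz(c,u,161.5,.0699)-p)*1e3)
```

```text
11.6 [ 0.538  -0.0248  0.0678] force tool [-0.0659 -0.3695  0.7181] pitch 0.007218455160133862 0.020850352427862942
rod-bore tool [26.5485 -0.8969  2.3497] bore z 0.06691978181635877
[208, 231, 323, 327, 331, 341]
100 280 321
107 285 322
114 282 322
120 275 321
125 271 319
0 -0.001 [[274.7, 120.7], [276.4, 117.6]] [26.5487 -1.8965  2.3289]
0 0 [[276.2, 120.7], [279.1, 117.6]] [26.5485 -0.8969  2.3497]
0 0.001 [[277.7, 120.7], [281.8, 117.6]] [26.5484  0.1027  2.3706]
0.002 -0.001 [[274.7, 117.6], [276.4, 111.9]] [28.5486 -1.8968  2.3433]
0.002 0 [[276.2, 117.6], [279.1, 111.9]] [28.5484 -0.8972  2.3642]
0.002 0.001 [[277.7, 117.6], [281.8, 111.9]] [28.5483  0.1024  2.385 ]
[50.6143 -5.5599 -1.8028]
[50.5682  7.6136 -1.5284]
```

{"fn": "servo_tool", "kwargs": {
  "deltas": [
    {"slide":[0.15,-0.04,0.02],"spin":0},
    {"slide":[0.15,-0.04,0.02],"spin":0},
    {"slide":[0.1,0,0],"spin":0},
    {"slide":[0,0,0],"spin":0}
  ]
}}

```text
time_s: 12.0
tcp_pos: [0.5471, -0.0193, 0.067]
ee_rot: [[0.947, 0.321, 0.014], [0.321, -0.947, -0.017], [0.007, 0.021, -1.0]]
wrist_force: [0.1, 0.4, -0.5]
gripper_width: 0.101
```

Run:
```python
from st import *
c=cap('wrist','w8'); g=c['frame'].astype(int)
b=c['frame'][60:240,190:370,::-1]
cv2.imwrite('pics/w8z.png',cv2.resize(b,None,fx=3.3,fy=3.3,interpolation=cv2.INTER_CUBIC))
for dy in (-.001,0,.001):
    q=np.array([.6047,-.0018,0])+R[:,1]*dy
    print(dy,[proj(c,[q[0],q[1],z]).round(1).tolist() for z in (.004,.105)],(R.T@(np.array([q[0],q[1],.066])-p)*1e3-[44,1,0]))
```

```text
12.0 [ 0.5471 -0.0193  0.067 ] force tool [ 0.2456 -0.3045  0.4479] pitch 0.0072390853133185344 0.020820047020206105
rod-bore tool [16.1384  1.3723  1.4609] bore z 0.06605874582928115
-0.001 [[278.2, 135.5], [282.8, 144.3]] [16.1386 -0.1273  1.4401]
0 [[279.7, 135.5], [285.4, 144.3]] [16.1384  0.8723  1.4609]
0.001 [[281.2, 135.5], [288.1, 144.3]] [16.1383  1.8718  1.4817]
```

View pics/w8z.png

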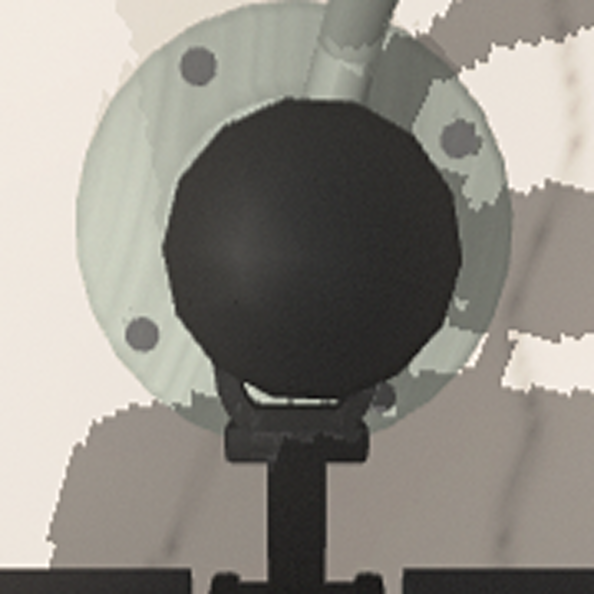

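{"fn": "servo_tool", "kwargs": {
  "deltas": [
    {"slide":[0.1,0.02,0],"spin":0},
    {"slide":[0.08,0,0],"spin":0},
    {"slide":[0,0,0],"spin":0}
  ]
}}

```text
time_s: 12.35
tcp_pos: [0.5516, -0.0183, 0.067]
ee_rot: [[0.947, 0.32, 0.013], [0.321, -0.947, -0.017], [0.007, 0.021, -1.0]]
wrist_force: [0.3, -0.5, 0.2]
gripper_width: 0.1
```

{"fn": "servo_tool", "kwargs": {
  "deltas": [
    {"slide":[0.05,0,0],"spin":0},
    {"slide":[0.05,0,0],"spin":0}
  ]
}}

```text
time_s: 12.55
tcp_pos: [0.5539, -0.0175, 0.067]
ee_rot: [[0.947, 0.32, 0.013], [0.32, -0.947, -0.017], [0.007, 0.021, -1.0]]
wrist_force: [-0.3, -0.8, -0.2]
gripper_width: 0.103
```

```bash
python3 st.py
```

```text
12.55 [ 0.5539 -0.0175  0.067 ] force tool [-0.576   0.6448  0.1765] pitch 0.00664426095346156 0.020638833571784622
rod-bore tool [9.1392 0.8273 1.3642] bore z 0.06602976666352386
```

{"fn": "servo_tool", "kwargs": {
  "deltas": [
    {"slide":[0.05,0,0],"spin":0},
    {"slide":[0.04,0,0],"spin":0}
  ]
}}

```text
time_s: 12.75
tcp_pos: [0.5558, -0.017, 0.0669]
ee_rot: [[0.947, 0.32, 0.012], [0.32, -0.947, -0.018], [0.006, 0.021, -1.0]]
wrist_force: [-0.8, -1.5, -0.3]
gripper_width: 0.099
```

{"fn": "servo_tool", "kwargs": {
  "deltas": [
    {"slide":[0.04,0,0],"spin":0},
    {"slide":[0.04,0,0],"spin":0}
  ]
}}

```text
time_s: 12.95
tcp_pos: [0.5566, -0.0167, 0.0666]
ee_rot: [[0.947, 0.32, 0.009], [0.32, -0.947, -0.018], [0.003, 0.02, -1.0]]
wrist_force: [-1.5, -0.5, 1.3]
gripper_width: 0.102
```

```bash
python3 st.py
```

```text
12.95 [ 0.5566 -0.0167  0.0666] force tool [-1.5629  0.0233 -1.2554] pitch 0.0027442288130269826 0.020346894827925226
rod-bore tool [6.3019 0.7195 0.8086] bore z 0.06552029558191595
```

{"fn": "servo_tool", "kwargs": {
  "deltas": [
    {"slide":[0.08,0,-0.02],"spin":0}
  ]
}}

```text
time_s: 13.05
tcp_pos: [0.5575, -0.0164, 0.0668]
ee_rot: [[0.948, 0.319, 0.007], [0.319, -0.947, -0.019], [0.0, 0.02, -1.0]]
wrist_force: [-2.3, -1.0, 0.9]
gripper_width: 0.098
```

{"fn": "servo_tool", "kwargs": {
  "deltas": [
    {"slide":[0.08,0,-0.01],"spin":0}
  ]
}}

```text
time_s: 13.15
tcp_pos: [0.5582, -0.0161, 0.0667]
ee_rot: [[0.948, 0.319, 0.004], [0.319, -0.948, -0.02], [-0.003, 0.02, -1.0]]
wrist_force: [-2.9, -0.7, 0.5]
gripper_width: 0.1
```

```bash
python3 st.py
```

```text
13.15 [ 0.5582 -0.0161  0.0667] force tool [-2.9916 -0.2133 -0.5153] pitch -0.0027810453994745465 0.01972994704990188
rod-bore tool [4.5984 0.7355 0.6153] bore z 0.06535759180104532
```

{"fn": "servo_tool", "kwargs": {
  "deltas": [
    {"slide":[0.18,0,-0.03],"spin":0}
  ]
}}

```text
time_s: 13.25
tcp_pos: [0.5604, -0.0153, 0.0669]
ee_rot: [[0.948, 0.318, -0.001], [0.318, -0.948, -0.021], [-0.008, 0.019, -1.0]]
wrist_force: [-6.7, -1.9, 1.5]
gripper_width: 0.101
```

```bash
python3 st.py
```

```text
13.25 [ 0.5604 -0.0153  0.0669] force tool [-6.9954 -0.2916 -1.4763] pitch -0.007938706504499812 0.019140215587423997
rod-bore tool [2.2884 0.7638 0.5366] bore z 0.06528444110462986
```

{"fn": "servo_tool", "kwargs": {
  "deltas": [
    {"slide":[0.1,0,-0.05],"spin":0}
  ]
}}

```text
time_s: 13.35
tcp_pos: [0.5604, -0.0152, 0.0673]
ee_rot: [[0.948, 0.318, -0.008], [0.317, -0.948, -0.022], [-0.015, 0.018, -1.0]]
wrist_force: [-5.2, -2.8, 0.5]
gripper_width: 0.102
```

```bash
python3 st.py
```

```text
13.35 [ 0.5604 -0.0152  0.0673] force tool [-5.7873  1.0367 -0.4289] pitch -0.014513855595179601 0.018413779234562156
rod-bore tool [2.2941 0.815  0.6138] bore z 0.06537670914007765
```

{"fn": "servo_tool", "kwargs": {
  "deltas": [
    {"slide":[0.25,0,-0.04],"spin":0}
  ]
}}

```text
time_s: 13.45
tcp_pos: [0.5627, -0.0143, 0.0672]
ee_rot: [[0.948, 0.317, -0.017], [0.316, -0.948, -0.024], [-0.023, 0.017, -1.0]]
wrist_force: [-8.4, -3.2, 2.0]
gripper_width: 0.099
```

```bash
python3 st.py
```

```text
13.45 [ 0.5627 -0.0143  0.0672] force tool [-9.0244  0.4582 -1.7533] pitch -0.023420032236716553 0.01743909405067522
rod-bore tool [-0.1841  0.8754  0.19  ] bore z 0.06491566734159807
```

{"fn": "servo_tool", "kwargs": {
  "deltas": [
    {"slide":[-0.2,0,0],"spin":0},
    {"slide":[-0.4,0,0],"spin":0},
    {"slide":[-0.4,0,0],"spin":0},
    {"slide":[-0.3,0,0],"spin":0},
    {"slide":[0,0,0],"spin":0}
  ]
}}

```text
time_s: 13.95
tcp_pos: [0.5333, -0.0241, 0.069]
ee_rot: [[0.948, 0.318, -0.007], [0.317, -0.948, -0.022], [-0.014, 0.018, -1.0]]
wrist_force: [-0.0, -0.4, -0.4]
gripper_width: 0.1
```

Run:
```python
from st import *
print(R)
c=cap('wrist','w9')
```

```text
13.95 [ 0.5333 -0.0241  0.069 ] force tool [-0.1178  0.344   0.4374] pitch -0.0135966581276531 0.01818181234729798
rod-bore tool [30.8087  0.9361  1.9655] bore z 0.06711182611422645
[[ 0.9482  0.3175 -0.0071]
 [ 0.3173 -0.9481 -0.0216]
 [-0.0136  0.0182 -0.9997]]
```

View pics/w9.png

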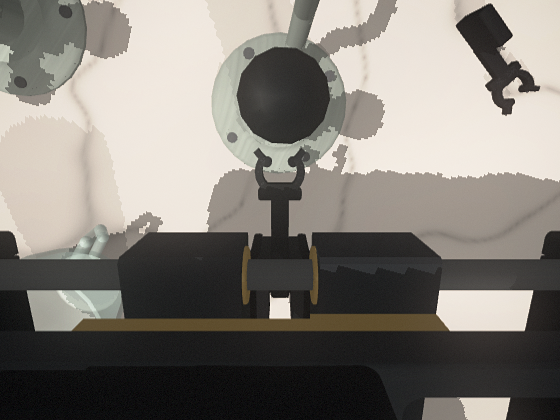

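{"fn": "servo_tool", "kwargs": {
  "deltas": [
    {"slide":[-0.9,0,0],"spin":0},
    {"slide":[-0.9,0,0],"spin":0},
    {"slide":[0,0,0],"spin":0}
  ]
}}

```text
time_s: 14.3
tcp_pos: [0.4926, -0.0379, 0.0703]
ee_rot: [[0.948, 0.319, -0.001], [0.319, -0.948, -0.021], [-0.008, 0.019, -1.0]]
wrist_force: [0.3, 0.0, 0.3]
gripper_width: 0.1
```

```bash
python3 st.py
```

```text
14.3 [ 0.4926 -0.0379  0.0703] force tool [ 0.2484  0.0585 -0.3157] pitch -0.007838452750073286 0.019158728655136025
rod-bore tool [73.8176  0.9935  3.4   ] bore z 0.06870324068759068
```

{"fn": "servo_tool", "kwargs": {
  "deltas": [
    {"slide":[0,0,-0.3],"spin":0},
    {"slide":[0,0,-0.3],"spin":0},
    {"slide":[0,0,-0.3],"spin":0},
    {"slide":[0,0,-0.3],"spin":0},
    {"slide":[0,0,-0.3],"spin":0},
    {"slide":[0,0,-0.3],"spin":0},
    {"slide":[0,0,-0.3],"spin":0},
    {"slide":[0,0,0],"spin":0}
  ]
}}

```text
time_s: 15.1
tcp_pos: [0.498, -0.0352, 0.1297]
ee_rot: [[0.947, 0.321, 0.007], [0.321, -0.947, -0.02], [0.001, 0.021, -1.0]]
wrist_force: [-0.2, 0.0, 0.7]
gripper_width: 0.099
```

{"fn": "servo_tool", "kwargs": {
  "deltas": [
    {"slide":[0,0,0.9],"spin":0},
    {"slide":[0,0,0.9],"spin":0},
    {"slide":[0,0,0],"spin":0}
  ]
}}

```text
time_s: 15.4
tcp_pos: [0.499, -0.0359, 0.0848]
ee_rot: [[0.947, 0.32, 0.01], [0.321, -0.947, -0.019], [0.004, 0.021, -1.0]]
wrist_force: [0.1, -0.7, -0.0]
gripper_width: 0.101
```

```bash
python3 st.py
```

```text
15.4 [ 0.499  -0.0359  0.0848] force tool [-0.1439  0.6917  0.0597] pitch 0.0038505424527719772 0.021018036147551523
rod-bore tool [66.9469  0.6925 19.2646] bore z 0.08373136970784985
```

{"fn": "servo_tool", "kwargs": {
  "deltas": [
    {"slide":[0,0,-0.3],"spin":0},
    {"slide":[0,0,-0.3],"spin":0},
    {"slide":[0,0,-0.3],"spin":0},
    {"slide":[0,0,-0.3],"spin":0},
    {"slide":[0,0,-0.3],"spin":0},
    {"slide":[0,0,-0.3],"spin":0},
    {"slide":[0,0,-0.3],"spin":0},
    {"slide":[0,0,-0.3],"spin":0},
    {"slide":[0,0,-0.3],"spin":0},
    {"slide":[0,0,0],"spin":0}
  ]
}}

```text
time_s: 16.4
tcp_pos: [0.5005, -0.0341, 0.1635]
ee_rot: [[0.947, 0.321, 0.019], [0.322, -0.947, -0.017], [0.012, 0.023, -1.0]]
wrist_force: [0.6, 0.0, -0.2]
gripper_width: 0.103
```

{"fn": "servo_tool", "kwargs": {
  "deltas": [
    {"slide":[0,0,0.9],"spin":0},
    {"slide":[0,0,0.9],"spin":0},
    {"slide":[0,0,0.9],"spin":0},
    {"slide":[0,0,0],"spin":0}
  ]
}}

```text
time_s: 16.8
tcp_pos: [0.5024, -0.0351, 0.095]
ee_rot: [[0.947, 0.321, 0.021], [0.321, -0.947, -0.017], [0.015, 0.023, -1.0]]
wrist_force: [-0.5, 0.1, -0.4]
gripper_width: 0.097
```

```bash
python3 st.py
```

```text
16.8 [ 0.5024 -0.0351  0.095 ] force tool [-0.4622 -0.3051  0.3808] pitch 0.014811917565148323 0.02259330785978088
rod-bore tool [63.1129  0.095  30.5927] bore z 0.09438730910258186
```

{"fn": "servo_tool", "kwargs": {
  "deltas": [
    {"slide":[0,0,-0.3],"spin":0},
    {"slide":[0,0,-0.3],"spin":0},
    {"slide":[0,0,-0.3],"spin":0},
    {"slide":[0,0,-0.3],"spin":0},
    {"slide":[0,0,-0.3],"spin":0},
    {"slide":[0,0,-0.3],"spin":0},
    {"slide":[0,0,-0.3],"spin":0},
    {"slide":[0,0,-0.3],"spin":0},
    {"slide":[0,0,-0.3],"spin":0},
    {"slide":[0,0,-0.3],"spin":0}
  ]
}}

```text
time_s: 17.8
tcp_pos: [0.5026, -0.0335, 0.1812]
ee_rot: [[0.946, 0.322, 0.029], [0.322, -0.947, -0.016], [0.022, 0.024, -0.999]]
wrist_force: [0.7, -0.1, -0.4]
gripper_width: 0.103
```

{"fn": "servo_tool", "kwargs": {
  "deltas": [
    {"slide":[0,0,0.9],"spin":0},
    {"slide":[0,0,0.9],"spin":0},
    {"slide":[0,0,0.9],"spin":0},
    {"slide":[0,0,0.6],"spin":0},
    {"slide":[0,0,0],"spin":0}
  ]
}}

```text
time_s: 18.3
tcp_pos: [0.5078, -0.0342, 0.1005]
ee_rot: [[0.946, 0.322, 0.036], [0.323, -0.946, -0.014], [0.029, 0.025, -0.999]]
wrist_force: [-0.7, -0.1, -0.0]
gripper_width: 0.101
```

```bash
python3 st.py
```

```text
18.3 [ 0.5078 -0.0342  0.1005] force tool [-0.7016 -0.1528  0.0212] pitch 0.029361573941835233 0.025256670720130537
rod-bore tool [57.1037 -0.8707 37.4538] bore z 0.10051241855008283
```

{"fn": "servo_tool", "kwargs": {
  "deltas": [
    {"slide":[0,0,0.5],"spin":0},
    {"slide":[0,0,0.5],"spin":0},
    {"slide":[0,0,0.35],"spin":0},
    {"slide":[0,0,0],"spin":0}
  ]
}}

```text
time_s: 18.7
tcp_pos: [0.5115, -0.0344, 0.0688]
ee_rot: [[0.946, 0.323, 0.04], [0.324, -0.946, -0.014], [0.033, 0.027, -0.999]]
wrist_force: [-0.6, -1.0, -0.1]
gripper_width: 0.1
```

```bash
python3 st.py
```

```text
18.7 [ 0.5115 -0.0344  0.0688] force tool [-0.8558  0.7223  0.0699] pitch 0.03319243267473709 0.02656469964705072
rod-bore tool [54.6316 -1.3181  6.0885] bore z 0.0690453245329139
```

{"fn": "servo_tool", "kwargs": {
  "deltas": [
    {"slide":[0.25,-0.03,0.05],"spin":0},
    {"slide":[0.25,-0.03,0.05],"spin":0},
    {"slide":[0.25,-0.02,0.04],"spin":0},
    {"slide":[0.25,0,0.02],"spin":0},
    {"slide":[0.25,0,0],"spin":0},
    {"slide":[0.2,0,0],"spin":0},
    {"slide":[0,0,0],"spin":0}
  ]
}}

```text
time_s: 19.4
tcp_pos: [0.5512, -0.0188, 0.0689]
ee_rot: [[0.945, 0.324, 0.046], [0.325, -0.946, -0.013], [0.039, 0.028, -0.999]]
wrist_force: [-0.4, 0.1, 0.2]
gripper_width: 0.102
```

Run:
```python
from st import *
c=cap('wrist','w10')
b=c['frame'][60:240,190:370,::-1]
cv2.imwrite('pics/w10z.png',cv2.resize(b,None,fx=3.3,fy=3.3,interpolation=cv2.INTER_CUBIC))
for dy in (-.001,0,.001):
    q=np.array([.6047,-.0018,0])+R[:,1]*dy
    print(dy,[proj(c,[q[0],q[1],z]).round(1).tolist() for z in (.004,.105)],(R.T@(np.array([q[0],q[1],.066])-p)*1e3-[44,.5,0]))
```

```text
19.4 [ 0.5512 -0.0188  0.0689] force tool [-0.2931 -0.2204 -0.2367] pitch 0.03929659218298241 0.0277214655368754
rod-bore tool [11.9448  0.6534  5.13  ] bore z 0.06937668048725172
-0.001 [[276.6, 144.3], [281.5, 151.3]] [11.9459 -0.3458  5.1023]
0 [[278.1, 144.3], [284.1, 151.3]] [11.9448  0.6534  5.13  ]
0.001 [[279.5, 144.3], [286.7, 151.3]] [11.9438  1.6527  5.1577]
```

View pics/w10z.png

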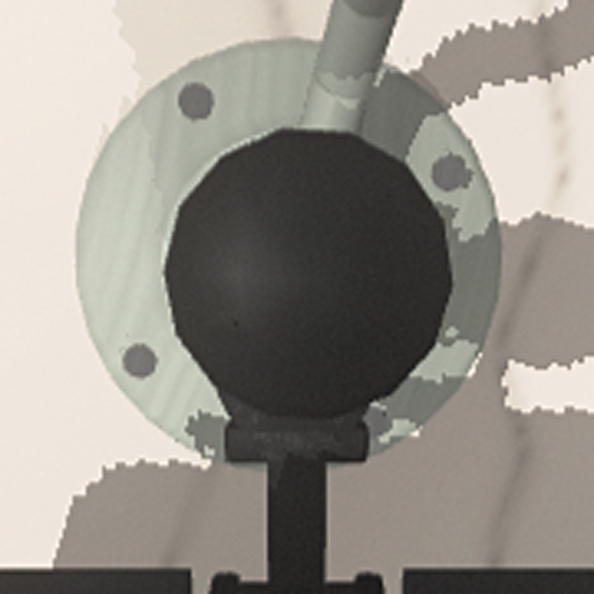

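{"fn": "servo_tool", "kwargs": {
  "deltas": [
    {"slide":[-0.1,0,0.06],"spin":0},
    {"slide":[0,0,0.06],"spin":0},
    {"slide":[0,0,0.02],"spin":0},
    {"slide":[0,0,0],"spin":0}
  ]
}}

```text
time_s: 19.85
tcp_pos: [0.5471, -0.0203, 0.0646]
ee_rot: [[0.945, 0.323, 0.044], [0.324, -0.946, -0.014], [0.037, 0.027, -0.999]]
wrist_force: [-0.4, 0.5, -0.4]
gripper_width: 0.1
```

```bash
python3 st.py
```

```text
19.85 [ 0.5471 -0.0203  0.0646] force tool [-0.2603 -0.6067  0.3346] pitch 0.037113683054457655 0.02722346113515952
rod-bore tool [16.54    0.6787  0.8824] bore z 0.0649895290497146
```

{"fn": "servo_tool", "kwargs": {
  "deltas": [
    {"slide":[0.12,0,-0.03],"spin":0},
    {"slide":[0.12,0,-0.02],"spin":0},
    {"slide":[0,0,0],"spin":0}
  ]
}}

```text
time_s: 20.15
tcp_pos: [0.5531, -0.0183, 0.0663]
ee_rot: [[0.945, 0.323, 0.044], [0.324, -0.946, -0.014], [0.037, 0.027, -0.999]]
wrist_force: [0.2, 0.4, -0.6]
gripper_width: 0.102
```

```bash
python3 st.py
```

```text
20.15 [ 0.5531 -0.0183  0.0663] force tool [ 0.2704 -0.3807  0.5652] pitch 0.03721717296538397 0.027290785962456394
rod-bore tool [10.1368  0.6033  2.3654] bore z 0.06670948217873945
```

{"fn": "servo_tool", "kwargs": {
  "deltas": [
    {"slide":[0.25,0,0.03],"spin":0}
  ]
}}

```text
time_s: 20.25
tcp_pos: [0.558, -0.0166, 0.0657]
ee_rot: [[0.946, 0.323, 0.042], [0.324, -0.946, -0.014], [0.035, 0.027, -0.999]]
wrist_force: [-2.7, -0.2, -0.1]
gripper_width: 0.097
```

```bash
python3 st.py
```

```text
20.25 [ 0.558  -0.0166  0.0657] force tool [-2.5949 -0.6907 -0.0239] pitch 0.03499996468735418 0.02701166802411708
rod-bore tool [4.8961 0.6151 1.4356] bore z 0.0659866967981797
```

{"fn": "servo_tool", "kwargs": {
  "deltas": [
    {"slide":[0.27,0,-0.02],"spin":0}
  ]
}}

```text
time_s: 20.35
tcp_pos: [0.5616, -0.0152, 0.0654]
ee_rot: [[0.946, 0.322, 0.034], [0.323, -0.946, -0.016], [0.027, 0.026, -0.999]]
wrist_force: [-6.4, -3.4, 2.7]
gripper_width: 0.099
```

```bash
python3 st.py
```

```text
20.35 [ 0.5616 -0.0152  0.0654] force tool [-7.0769  1.2739 -2.8327] pitch 0.02717869500113349 0.026165149303163115
rod-bore tool [1.1254 0.683  0.678 ] bore z 0.06537000358655164
```

{"fn": "servo_tool", "kwargs": {
  "deltas": [
    {"slide":[0.25,0,-0.04],"spin":0}
  ]
}}

```text
time_s: 20.45
tcp_pos: [0.5633, -0.0145, 0.0651]
ee_rot: [[0.947, 0.321, 0.023], [0.321, -0.947, -0.018], [0.016, 0.025, -1.0]]
wrist_force: [-7.7, -3.5, 1.7]
gripper_width: 0.102
```

```bash
python3 st.py
```

```text
20.45 [ 0.5633 -0.0145  0.0651] force tool [-8.4509  0.9147 -1.7869] pitch 0.01597085087182017 0.024915934559857918
rod-bore tool [-0.7384  0.8036 -0.2   ] bore z 0.0645333576712114
```

{"fn": "servo_tool", "kwargs": {
  "deltas": [
    {"slide":[0.3,0,-0.08],"spin":0}
  ]
}}

```text
time_s: 20.55
tcp_pos: [0.565, -0.0137, 0.0654]
ee_rot: [[0.948, 0.319, 0.009], [0.319, -0.947, -0.022], [0.002, 0.023, -1.0]]
wrist_force: [-10.5, -3.3, 2.1]
gripper_width: 0.104
```

```bash
python3 st.py
```

```text
20.55 [ 0.565  -0.0137  0.0654] force tool [-10.9565  -0.1887  -2.1297] pitch 0.0020000569879214804 0.023472495415419393
rod-bore tool [-2.62    0.907  -0.4929] bore z 0.06423343518314895
```

{"fn": "servo_tool", "kwargs": {
  "deltas": [
    {"slide":[0.34,0,-0.08],"spin":0}
  ]
}}

```text
time_s: 20.65
tcp_pos: [0.5674, -0.0127, 0.0656]
ee_rot: [[0.948, 0.318, -0.005], [0.317, -0.948, -0.025], [-0.013, 0.022, -1.0]]
wrist_force: [-7.2, -2.3, 1.2]
gripper_width: 0.1
```

```bash
python3 st.py
```

```text
20.65 [ 0.5674 -0.0127  0.0656] force tool [-7.5577 -0.0259 -1.1132] pitch -0.012577479986637385 0.021953126587740512
rod-bore tool [-5.1825  0.9685 -0.8704] bore z 0.06378649077661035
```

{"fn": "servo_tool", "kwargs": {
  "deltas": [
    {"slide":[-0.1,0,0],"spin":0}
  ]
}}

```text
time_s: 20.75
tcp_pos: [0.5654, -0.0137, 0.0654]
ee_rot: [[0.948, 0.318, -0.006], [0.317, -0.948, -0.025], [-0.014, 0.022, -1.0]]
wrist_force: [-0.6, -1.0, 1.7]
gripper_width: 0.1
```

```bash
python3 st.py
```

```text
20.75 [ 0.5654 -0.0137  0.0654] force tool [-0.9334  0.8341 -1.6528] pitch -0.013584890825734915 0.02227543570257012
rod-bore tool [-2.9511  0.7363 -1.1416] bore z 0.06354512229131909
```

{"fn": "servo_tool", "kwargs": {
  "deltas": [
    {"slide":[-0.06,0,0],"spin":0}
  ]
}}

```text
time_s: 20.85
tcp_pos: [0.5652, -0.0139, 0.0658]
ee_rot: [[0.948, 0.318, -0.003], [0.318, -0.948, -0.025], [-0.011, 0.023, -1.0]]
wrist_force: [0.9, 0.3, 2.1]
gripper_width: 0.101
```

Run:
```python
from st import *
c=cap('wrist','w11');cap('side','s11');cap('scene','c11')
b=c['frame'][60:240,190:370,::-1]
cv2.imwrite('pics/w11z.png',cv2.resize(b,None,fx=3.3,fy=3.3,interpolation=cv2.INTER_CUBIC))
i=cv2.imread('pics/c11.png')[180:280,210:320]
cv2.imwrite('pics/c11z.png',cv2.resize(i,None,fx=5,fy=5,interpolation=cv2.INTER_CUBIC))
```

```text
20.85 [ 0.5652 -0.0139  0.0658] force tool [ 0.946   0.089  -2.0826] pitch -0.01059922473042535 0.022644237690552658
rod-bore tool [-2.6559  0.5791 -0.6553] bore z 0.06404631914563912
```

View pics/w11z.png

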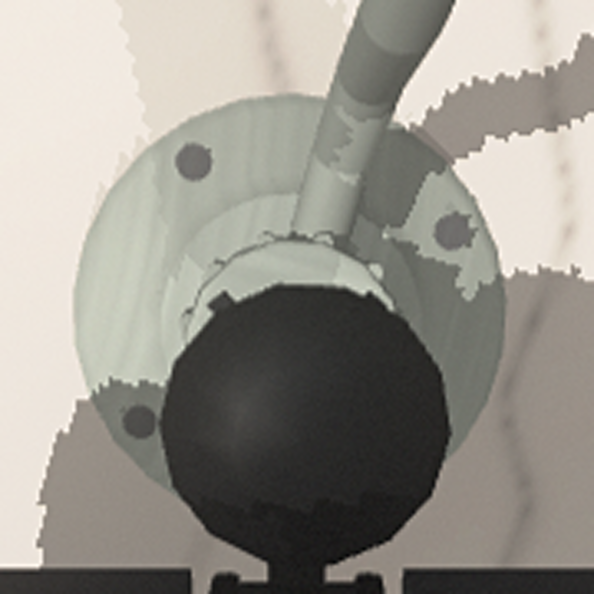

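View pics/c11z.png

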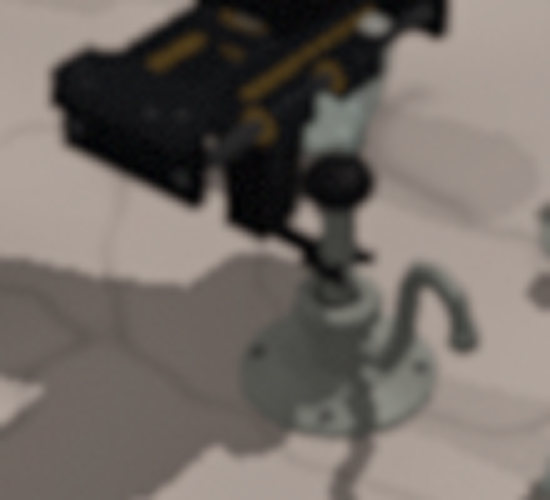

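{"fn": "servo_tool", "kwargs": {
  "deltas": [
    {"slide":[0.01,0,-0.05],"spin":0}
  ]
}}

```text
time_s: 21.1
tcp_pos: [0.5653, -0.0136, 0.0673]
ee_rot: [[0.948, 0.318, -0.003], [0.318, -0.948, -0.025], [-0.011, 0.022, -1.0]]
wrist_force: [0.3, -0.4, -2.0]
gripper_width: 0.102
```

```bash
python3 st.py
```

```text
21.1 [ 0.5653 -0.0136  0.0673] force tool [0.18   0.4639 1.9874] pitch -0.010602206624109036 0.022401091432694597
rod-bore tool [-2.8794  0.802   0.8543] bore z 0.0655483713215994
```

{"fn": "servo_tool", "kwargs": {
  "deltas": [
    {"slide":[0,0,0.025],"spin":0}
  ]
}}

```text
time_s: 21.2
tcp_pos: [0.5655, -0.0135, 0.0668]
ee_rot: [[0.948, 0.318, -0.003], [0.318, -0.948, -0.025], [-0.01, 0.022, -1.0]]
wrist_force: [-0.4, -0.8, 2.1]
gripper_width: 0.1
```

{"fn": "servo_tool", "kwargs": {
  "deltas": [
    {"slide":[0,0,0],"spin":0},
    {"slide":[0,0,0],"spin":0},
    {"slide":[0,0,0],"spin":0},
    {"slide":[0,0,0],"spin":0},
    {"slide":[0,0,0],"spin":0}
  ],
  "gripper": 160
}}

```text
time_s: 21.7
tcp_pos: [0.5661, -0.013, 0.0666]
ee_rot: [[0.948, 0.318, -0.001], [0.318, -0.948, -0.024], [-0.009, 0.022, -1.0]]
wrist_force: [0.1, 0.3, -0.1]
gripper_width: 0.361
```

Run:
```python
from st import *
c=cap('wrist','w12')
print(s['gripper_width'])
```

```text
21.7 [ 0.5661 -0.013   0.0666] force tool [ 0.1482 -0.2637  0.0516] pitch -0.008740806370315627 0.022384331331680555
rod-bore tool [-3.805   1.1452  0.3068] bore z 0.06499065138233033
0.3607419179123595
```

View pics/w12.png

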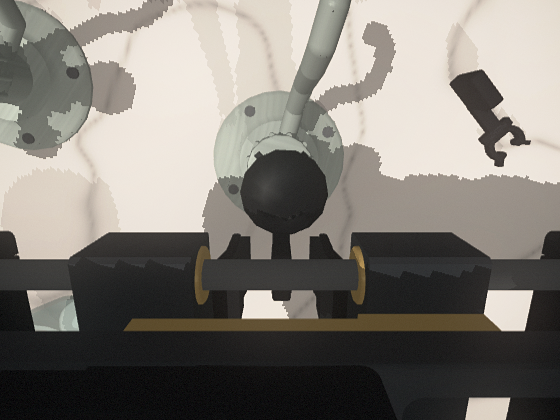

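{"fn": "servo_tool", "kwargs": {
  "deltas": [
    {"slide":[0,0,-0.3],"spin":0},
    {"slide":[0,0,-0.4],"spin":0},
    {"slide":[0,0,-0.4],"spin":0},
    {"slide":[0,0,-0.4],"spin":0},
    {"slide":[0,0,-0.4],"spin":0},
    {"slide":[0,0,-0.4],"spin":0},
    {"slide":[0,0,-0.4],"spin":0},
    {"slide":[0,0,-0.4],"spin":0},
    {"slide":[0,0,-0.4],"spin":0},
    {"slide":[0,0,0],"spin":0}
  ]
}}

```text
time_s: 22.75
tcp_pos: [0.5672, -0.0106, 0.1642]
ee_rot: [[0.948, 0.319, 0.003], [0.319, -0.948, -0.023], [-0.004, 0.023, -1.0]]
wrist_force: [0.4, -0.8, -0.3]
gripper_width: 0.373
```

{"fn": "servo_tool", "kwargs": {
  "deltas": [
    {"slide":[0.2,0,0],"spin":0},
    {"slide":[0.2,0,0],"spin":0},
    {"slide":[0.2,0,0],"spin":0},
    {"slide":[0.2,0,0],"spin":0},
    {"slide":[0.2,0,0],"spin":0},
    {"slide":[0.2,0,0],"spin":0},
    {"slide":[0,0,0],"spin":0}
  ],
  "gripper": 255
}}

```text
time_s: 23.45
tcp_pos: [0.5974, -0.0002, 0.1615]
ee_rot: [[0.948, 0.319, -0.001], [0.318, -0.948, -0.024], [-0.009, 0.022, -1.0]]
wrist_force: [-0.9, 0.1, -0.3]
gripper_width: 0.005
```

Run:
```python
from st import *
c=cap('wrist','w13');cap('side','s13');k=cap('scene','c13')
print(s['gripper_width'], R.T@(np.array([.607,-.0015,.117])-p)*1e3)
for f,b in [('s13',(240,180,350,280)),('c13',(210,180,320,280))]:
    i=cv2.imread('pics/'+f+'.png')[b[1]:b[3],b[0]:b[2]]
    cv2.imwrite('pics/'+f+'z.png',cv2.resize(i,None,fx=5,fy=5,interpolation=cv2.INTER_CUBIC))
```

```text
23.45 [ 0.5974 -0.0002  0.1615] force tool [-0.7613 -0.4222  0.3449] pitch -0.008711310200572465 0.022344548773130888
rod-bore tool [-36.7992   1.2334  95.4972] bore z 0.15986446021831976
0.00542463162631604 [ 9.0323  3.3213 44.5021]
```

View pics/w13.png

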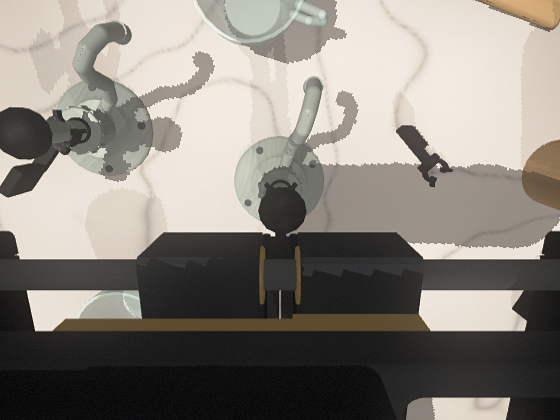

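View pics/s13z.png

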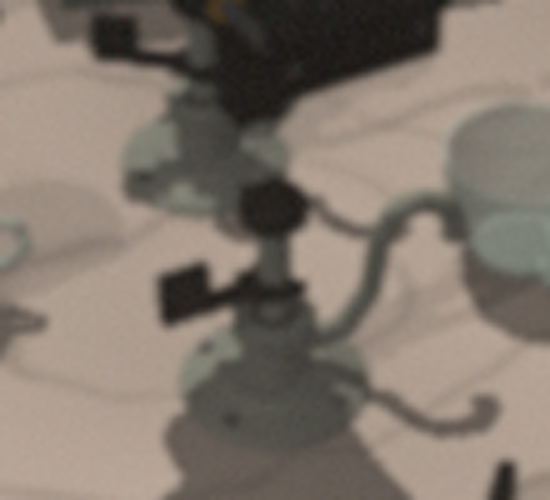

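View pics/c13z.png

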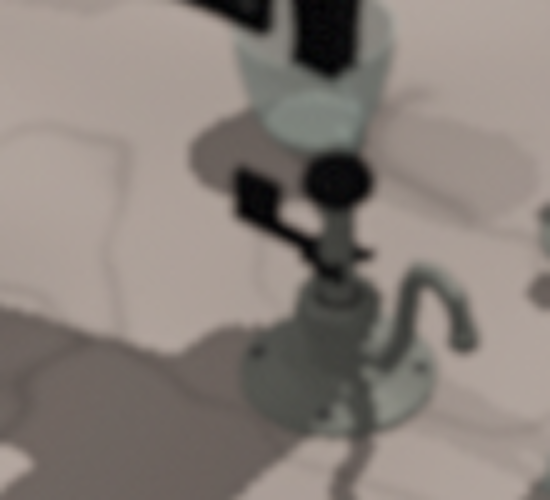

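Run:
```python
from st import *
w=load('w13');a=load('s13');b=load('c13')
r1=ray(w,282.5,209);r2=ray(a,294.3,221.5);r3=ray(b,277.5,215.9)
for k in (tri(r1,r2,r3),tri(r2,r3),tri(r1,r2)): print(k[0],(R.T@(k[0]-p)*1e3))
print(onz(w,282.5,209,.108))
```

```text
23.6 [ 0.5966 -0.0004  0.1617] force tool [-0.2453  0.6274  0.2123] pitch -0.008949769058295262 0.022153657516554848
rod-bore tool [-35.9265   1.2594  95.6736] bore z 0.1600397680143693
[ 0.6061 -0.0007  0.1057] [ 9.3866  1.9887 55.946 ]
[ 0.6049 -0.0006  0.1058] [ 8.2491  1.5624 55.8797]
[ 0.6064 -0.0001  0.1047] [ 9.86    1.5707 56.9563]
[ 0.6086 -0.0002  0.108 ]
```

{"fn": "servo_tool", "kwargs": {
  "deltas": [
    {"slide":[0.2,0.03,0.3],"spin":0},
    {"slide":[0.18,0.03,0.3],"spin":0},
    {"slide":[0,0,0.3],"spin":0},
    {"slide":[0,0,0.3],"spin":0},
    {"slide":[0,0,0.2],"spin":0},
    {"slide":[0,0,0],"spin":0}
  ]
}}

```text
time_s: 24.2
tcp_pos: [0.6057, 0.0, 0.1227]
ee_rot: [[0.948, 0.318, -0.003], [0.318, -0.948, -0.024], [-0.011, 0.022, -1.0]]
wrist_force: [0.6, -0.5, 1.3]
gripper_width: 0.008
```

Run:
```python
from st import *
print(R.T@(np.array([.6062,-.0006,.117])-p)*1e3)
```

```text
24.2 [0.6057 0.     0.1227] force tool [ 0.3588  0.6807 -1.2766] pitch -0.010936267014973926 0.021695756077622055
rod-bore tool [-44.9551  -0.3109  56.7753] bore z 0.12101675494933209
[0.2906 0.635  5.7562]
```

{"fn": "servo_tool", "kwargs": {
  "deltas": [
    {"slide":[0,0.02,0.2],"spin":0},
    {"slide":[0,0,0.2],"spin":0}
  ]
}}

```text
time_s: 24.4
tcp_pos: [0.6067, -0.0007, 0.1132]
ee_rot: [[0.948, 0.318, -0.001], [0.318, -0.948, -0.024], [-0.009, 0.022, -1.0]]
wrist_force: [-1.2, -0.0, 2.7]
gripper_width: 0.004
```

{"fn": "servo_tool", "kwargs": {
  "deltas": [
    {"slide":[0,0,0.2],"spin":0}
  ]
}}

```text
time_s: 24.5
tcp_pos: [0.6071, -0.0007, 0.1086]
ee_rot: [[0.948, 0.319, 0.0], [0.318, -0.948, -0.024], [-0.007, 0.023, -1.0]]
wrist_force: [-0.9, -0.5, 2.7]
gripper_width: 0.005
```

{"fn": "servo_tool", "kwargs": {
  "deltas": [
    {"slide":[0,0,0.2],"spin":0}
  ]
}}

```text
time_s: 24.6
tcp_pos: [0.6074, -0.0009, 0.1038]
ee_rot: [[0.948, 0.319, 0.001], [0.319, -0.948, -0.024], [-0.007, 0.023, -1.0]]
wrist_force: [-1.3, 0.0, 3.5]
gripper_width: 0.011
```

Pressed about 13 mm; the stop should come at TCP z ≈ 0.100.

{"fn": "servo_tool", "kwargs": {
  "deltas": [
    {"slide":[0,0,0.12],"spin":0}
  ]
}}

```text
time_s: 24.7
tcp_pos: [0.6073, -0.0009, 0.1006]
ee_rot: [[0.948, 0.319, 0.001], [0.319, -0.948, -0.024], [-0.007, 0.023, -1.0]]
wrist_force: [-1.0, 0.2, 3.7]
gripper_width: 0.005
```

{"fn": "servo_tool", "kwargs": {
  "deltas": [
    {"slide":[0,0,0.08],"spin":0}
  ]
}}

```text
time_s: 24.8
tcp_pos: [0.6075, -0.001, 0.099]
ee_rot: [[0.948, 0.319, 0.002], [0.319, -0.947, -0.024], [-0.006, 0.023, -1.0]]
wrist_force: [-2.4, 1.1, 11.4]
gripper_width: 0.002
```

{"fn": "servo_tool", "kwargs": {
  "deltas": [
    {"slide":[0,0,-0.1],"spin":0},
    {"slide":[0,0,-0.15],"spin":0},
    {"slide":[0,0,-0.2],"spin":0},
    {"slide":[0,0,-0.25],"spin":0},
    {"slide":[0,0,-0.3],"spin":0},
    {"slide":[0,0,-0.4],"spin":0},
    {"slide":[0,0,-0.6],"spin":0},
    {"slide":[0,0,-0.8],"spin":0},
    {"slide":[0,0,-0.8],"spin":0},
    {"slide":[0,0,-0.8],"spin":0}
  ]
}}

```text
time_s: 25.8
tcp_pos: [0.6051, 0.0015, 0.2116]
ee_rot: [[0.948, 0.318, -0.006], [0.318, -0.948, -0.024], [-0.013, 0.021, -1.0]]
wrist_force: [1.1, 0.8, 0.4]
gripper_width: 0.004
```

{"fn": "servo_tool", "kwargs": {
  "deltas": [
    {"slide":[-0.8,0,-0.5],"spin":0},
    {"slide":[-0.8,0,-0.3],"spin":0},
    {"slide":[-0.8,0,0],"spin":0},
    {"slide":[-0.6,0,0],"spin":0},
    {"slide":[0,0,0],"spin":0},
    {"slide":[0,0,0],"spin":0}
  ]
}}

```text
time_s: 26.4
tcp_pos: [0.5342, -0.0219, 0.2401]
ee_rot: [[0.948, 0.318, 0.005], [0.318, -0.948, -0.022], [-0.002, 0.022, -1.0]]
wrist_force: [0.4, -0.5, -0.1]
gripper_width: 0.003
```

Run:
```python
from st import *
w=cap('wrist','w14');a=cap('side','s14');b=cap('scene','c14')
for f,bb in [('s14',(240,180,350,280)),('c14',(210,180,320,280))]:
    i=cv2.imread('pics/'+f+'.png')[bb[1]:bb[3],bb[0]:bb[2]]
    cv2.imwrite('pics/'+f+'z.png',cv2.resize(i,None,fx=5,fy=5,interpolation=cv2.INTER_CUBIC))
A=cv2.imread('pics/s14z.png');B=cv2.imread('pics/c14z.png');W=cv2.resize(cv2.imread('pics/w14.png'),None,fx=.7,fy=.7)
cv2.imwrite('pics/m14.png',cv2.resize(np.hstack([A,B]),None,fx=.72,fy=.72))
def knob(fn,x0,y0,x1,y1):
    g=cv2.imread('pics/'+fn+'.png',0)[y0:y1,x0:x1]; m=(g<60); ys,xs=np.nonzero(m); return xs.mean()+x0,ys.mean()+y0
for f in ('0','13','14'): print(f,[np.round(knob(*t),1) for t in (('s'+f if f!='0' else 'side0',286,213,303,229),('c'+f if f!='0' else 'scene0',270,208,286,223))])
```

```text
26.4 [ 0.5342 -0.0219  0.2401] force tool [0.2674 0.5788 0.1269] pitch -0.0017273214217161925 0.022346726603401874
rod-bore tool [ 29.5152  -1.0447 174.0227] bore z 0.23879614096147114
0 [array([293.7, 221.1]), array([276.8, 215.7])]
13 [array([293.8, 221.1]), array([276.8, 215.9])]
14 [array([293.8, 221.2]), array([276.8, 215.8])]
```

View pics/m14.png

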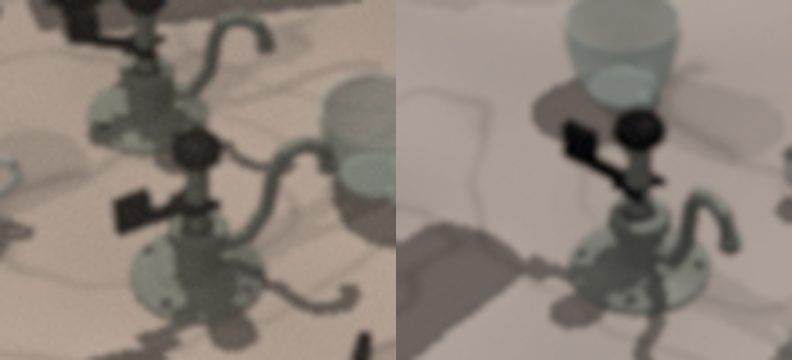

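View pics/w14.png

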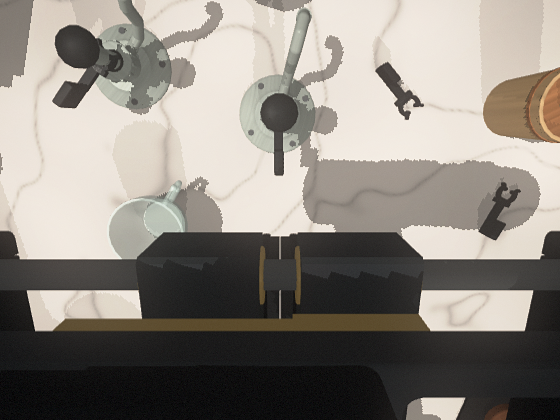

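The clip is level on the rod. The knob is back at its starting pixel in both fixed views, (293.8, 221) in side and (276.8, 216) in scene, and nothing else has moved. I'm handing in.

```bash
python3 -c "
from station import r; print(r.finish_job())"
```

```text
the job is handed in; nothing more can be done
None
```

The dose clip is on pump_a's rod, and the pump was pressed once to the clip's stop and came fully back up. I handed the job in at about 27 s.

- **Picking up:** I took the look-alike clip nearest the base, at about 0.52 m, by its handle.
- **First push failed:** On the first try the tool pitched clip-nose-down by about 2.6° at 9 N with no snap. I backed out, re-levelled and pushed again.
- **Snap:** On the second push the force rose to 11 N, then fell to 7.6 N as the clip moved forward 2.6 mm. I stopped there. That drop is smaller than the "half or less" described, but it was read while the tool was still moving. I estimate the rod leaned at most about 7 mm before the snap and 5 mm after it. A light pull back of about 1 N met resistance, so the clip is held.
- **Tilt at the snap:** The clip was about 2° nose-down at that moment. It looked level on the rod after release.
- **Pressing:** With the gripper shut, the knob went down at about 3–4 N, just under the stated 4–5 N. It stopped hard 18 mm down, where the force read 11.4 N.
- **Last checks:** The knob is within 0.1 pixel of its starting position in both fixed cameras. The clip sits through the groove like pump_b's. In the last pictures pump_b, the other clips, and the cups in view looked undisturbed. I did not separately check the pitcher.

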